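# Pack and wedge a spectacle case tight in the bench jig

### The job

Fix the spectacle case in the wooden bench jig: first swing the jig's hinged bar down into its catch, then stand one or both metal packing plates upright on the board in the gap between bar and case, as many as leave a space in which the wedge binds. Push the wedge, thin end down and upright, into that space between plates and bar, at least a centimetre below the bar's top but not down to the board, until it is tight and presses the case against the end stop. Finish while still gripping the wedge and holding it tight: do not let go.

Things in the scene. Friction and masses are not known exactly. Their poses are not given: they have to be found in the camera images.
- jig: Fixed bench jig: board 165 x 215 x 10 mm. Origin on the table; x points from bar to end stop, y along the bar to its hinge, z up. Board x = -0.070 to 0.095, top z = 0.010. Wooden end stop: face at x = 0.070, 130 mm long, top z = 0.062. The case lies on a riser, x = 0.014 to 0.070, top z = 0.024. Plates and wedge go into the channel between case and bar; its floor is the board.
- gate: Bar's steel hinge post and catch, bolted on the board; jig's axes. Origin on the board's top under the closed bar's middle. Closed bar: x = -0.006 to 0.006 (+0.006 is the face to the case), z = 0.015 to 0.045, 97 mm either way in y. Post and catch at y = +-0.0875, 22 mm wide, top z = 0.049. Its place varies: gap from closed bar to the case (against the stop) is 20.5 to 30 mm.
- bar (a joint): Hinge of the wooden bar (rad): 0 = down in the catch (end of travel), grows as the bar swings up about the gate's x axis. Starts 0.5 to 0.85 open and stays where it is left (friction); pressing it down 90 mm from the hinge takes about 2 N.
- bar_hinge (a point): The bar's hinge axis, fixed, at y = 0.0875, z = 0.030 of the gate. The bar (12 mm thick, 30 mm high, half of it each side of the axis) reaches 188 mm from here, towards the gate's -y when closed.
- bar_mid (a point): Point on the upper face of the bar, mid-thickness, 87.5 mm from the hinge; moves with the bar.
- case: Dark closed spectacle case, 65 (x) x 161 (y) x 43 mm, 0.1 to 0.2 kg, loose on the riser, long side along the bar, within 2 mm of the end stop. Origin: centre of its underside. The side the plates press on (the lid, 21 to 40 mm above the origin) is 31 mm from the origin towards the bar, at the jig's x = 0.008 when the case is against the stop. Top 0.067 above the table.
- rack: Fixed wooden rack, 150 x 60 mm: three upright slots in a row along its x, slot walls 22 mm long in y and up to z = 0.038, so that plates and wedge stick out sideways and above. Slot floors at z = 0.008. Origin: centre of its underside.
- plate_narrow: Flat aluminium packing plate, 8 mm thick (x), 30 mm wide (y), 88 mm tall (z), 60 g, upright in a rack slot (the two plates may have changed slots; slots 43 mm apart). Origin: centre of its foot. If both are used, put this one in first, against the case: the fingers then pass it when they hold the wide one by its edges.
- plate_wide: Flat aluminium packing plate, 8 mm thick (x), 40 mm wide (y), 88 mm tall (z), 60 g, upright in a rack slot (the two plates may have changed slots; slots 43 mm apart). Origin: centre of its foot. The wedge is wider than both plates.
- wedge: Wooden wedge, 50 mm wide (y), 95 mm tall, 60 g, thin end down in the third slot. Origin: centre of the thin end, 4 mm thick. The +x face is upright, x = 0.002 (goes to the plates); the -x face slopes (goes to the bar): thickness 4 mm + 0.36 x height, 23.8 mm at z = 0.055; above it a straight head, z = 0.055 to 0.095, x = -0.0218 to 0.002, to grip.

How it is judged:
By the outcome, as a careful person would: the job done as asked, in the order asked, and still so for the second after the job is handed in, while the arm keeps its last pose, push and grip.
It also fails if it takes over 72 s, if anything falls off the work surface, if the arm or the gripper's body presses on something with over 40 N, if the wrist force passes 120 N, or if a joint passes its speed limit or range.

### The arm

A 6-joint arm with a two-finger parallel gripper is mounted at the origin on the work surface; the furniture and walls round the work are solid. World frame = base frame: x ahead of the robot, y to its left, z up, the work surface at z = 0. Lengths are in mm, angles in rad, forces in N, time in s.
With the tool pointing down it reaches from about 275 to 1000 mm from the base axis. Payload 8.4 kg.
Tool frame: the origin (TCP) lies midway between the tips of the shut fingers; the grasp point (between the pads) lies 19 mm behind it; z points along the fingers, x is the direction in which the jaws open and shut, and the axes are right-handed (so a half turn about z gives the same grasp; the last joint's range is limited). The gripper opens to 85 mm and grips with 20 to 120 N. Pads are 22 mm wide; open, the fingers measure 114 mm over their backs; the gripper's body (76 mm by 85 mm) begins 54 mm behind the grasp point. The pads swing forward as they close: fully open they stand 13 mm farther back than shut.
Start: joints at [-1.322, 0.353, 1.633, -0, 1.155, -0.002], TCP at [155.11, -605.449, 231.281] pointing down, gripper open.
Joint ranges: [-2.63, 2.63], [-0.92, 2.1], [0.06, 2.66], [-1.3, 4.44], [0, 2.69], [-3.02, 3.02]. Speed limits (rad/s): [2.22, 2.22, 2.79, 3.14, 3.14, 3.14].

### API

Orientations are given as [roll, pitch, yaw] about the fixed x, y, z axes, in that order (R = Rz(yaw) Ry(pitch) Rx(roll)).
In Python, from rig import sense, grab_frame, camera_model, job gives the robot as it stands.
- The arm moves only by the tool arm_command, never from a script. Its argument "plan" is a list of rows, each an object with "translation": the shift along the tool's x, y, z in cm, a list of three; "twist": the turn about the tool's z in rad; "gripper": the opening, from 0 (shut) to 1 (fully open). A call has exactly 5 rows; each row is the pose to reach, as a shift and turn from the pose measured when the call began, along the tool's axes at that moment; what a row does not reach only later rows make up. A row lasts 1/12 s, in which the tool goes at most 41.7 mm and 7.16 degrees, less where a joint would pass 70% of its speed; a pose out of reach is approached as far as the arm can. A call with a gripper value outside its range is refused whole. The fingers move at their own pace and stop on an object; "squeeze" is the grip in N (left out, the last holds). Time passes only in rows, so rows that repeat a pose let the fingers close, or fill a call up. It gives the time, the measured TCP pose, the force and the opening at its end, in the units of the state.
- sense(): the state, without advancing time (a new reading comes with each control period).
- grab_frame(name): name is "scene" or "side" or "wrist"; returns the picture (420x560x3 uint8, blue, green, red); there is no depth.
- camera_model(name): a dict with "fx", "fy", "cx", "cy" (pixels), "pose" (4x4, takes a point from camera to world coordinates). Camera axes: x right, y down, z forward; pixel columns grow to the right and rows downward; lengths in mm; the calibration is good to about 2 mm. A picture is of the moment at which its call begins: read the wrist's pose just before it. camera_model takes no time and is no camera call; for the wrist camera it gives the pose at the moment of the call.
- job.sign_off(): hands the job in, once; it reports no verdict.
The state is a dict: "clock": time; "qpos": joint angles; "qvel": joint speeds; "joint_efforts": joint torques, N m; "eef_pos": TCP position; "tcp_rot": TCP orientation; "contact_force": force on the tool from outside, world axes, zero at the start; "wrist_torque": the same for the moment, N m; "opening": opening from 0.0 (shut) to 1.0 (fully open).
Only numpy, scipy, OpenCV 4.12 (cv2) and the standard library are available. Lean on these libraries where they do the work, as an engineer would, in place of code of your own. Each camera call takes 0.05 s, during which the arm holds its last target.

## Working session

There is one attempt and no reset: what is moved stays moved. The work goes in short steps, Python scripts to look and compute and a tool call to move; the robot and the scene stay as the last step left them, time stands still between calls to the robot, and variables do not carry over. Pictures are saved under pics/ and viewed, and the job is handed in when it is done.

Besides the shell and the picture viewer there is one more tool, called by a JSON object that holds its "op" and its "data". arm_command: Moves the arm, as the interface text tells. Its arguments: {"type":"object","properties":{"plan":{"type":"array","items":{"type":"object","properties":{"translation":{"type":"array","items":{"type":"number"}},"twist":{"type":"number"},"gripper":{"type":"number"}}}},"squeeze":{"type":"number"}},"required":["plan"]}

```bash
ls; mkdir -p pics
python3 - <<'E'
from rig import sense, grab_frame, camera_model, job
import cv2
s=sense(); print(s)
for n in ("scene","side","wrist"):
    m=camera_model(n); print(n,m)
    cv2.imwrite(f"pics/{n}0.png",grab_frame(n))
E
```

```text
pics
{'clock': 0.0, 'qpos': array([-1.32240816e+00,  3.53656950e-01,  1.63411436e+00, -4.44504278e-05,
        1.15520805e+00, -2.40355032e-03]), 'qvel': array([ 1.46215800e-03, -2.65815460e-04,  1.40050775e-03,  6.68607216e-05,
       -2.51755496e-03,  8.46569134e-04]), 'joint_efforts': array([-1.75455050e-03, -6.05257416e+01, -3.42075849e+01, -1.38059215e-05,
        9.18369769e-03,  2.47789437e-06]), 'eef_pos': array([ 154.97622704, -604.99826909,  230.56464897]), 'tcp_rot': array([ 3.14155534e+00,  1.38680109e-03, -1.31998666e+00]), 'contact_force': array([-0.24588895,  0.16649804,  0.44520961]), 'wrist_torque': array([0.03540397, 0.02886982, 0.09976664]), 'opening': 1.0008721358750383}
scene {'fx': 490.9079277944359, 'fy': 490.9079277944359, 'cx': 284.2611475667096, 'cy': 213.65621025072394, 'pose': array([[ 6.53913401e-01, -4.13729792e-01,  6.33423179e-01,
        -1.50046325e+01],
       [-7.56542305e-01, -3.64665715e-01,  5.42828386e-01,
        -6.94771686e+02],
       [ 6.40344143e-03, -8.34174188e-01, -5.51463888e-01,
         5.58793213e+02],
       [ 0.00000000e+00,  0.0
[... 270 characters left out ...]
507636e-01,  5.23142634e-01, -3.92451248e-01,
         1.74429037e+02],
       [-8.98688845e-03, -5.91719727e-01, -8.06093668e-01,
         8.64717931e+02],
       [ 0.00000000e+00,  0.00000000e+00,  0.00000000e+00,
         1.00000000e+00]])}
wrist {'fx': 290.2328573641792, 'fy': 290.2328573641792, 'cx': 285.2565758817463, 'cy': 213.6740513089021, 'pose': array([[ 2.48004836e-01, -9.18179917e-01, -3.08932421e-01,
         2.34157606e+02],
       [-9.68757003e-01, -2.35669240e-01, -7.72649854e-02,
        -5.84895160e+02],
       [-1.86271086e-03,  3.18442536e-01, -9.47940337e-01,
         3.71936867e+02],
       [ 0.00000000e+00,  0.00000000e+00,  0.00000000e+00,
         1.00000000e+00]])}
```

View pics/scene0.png

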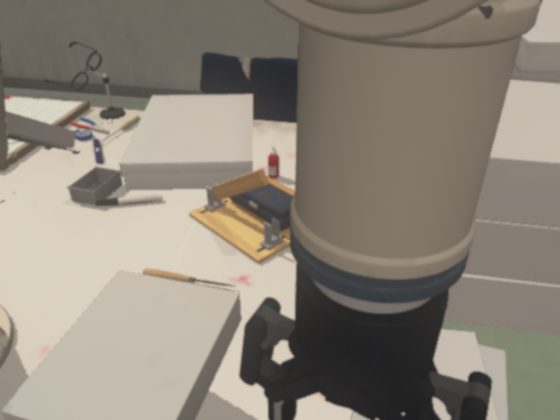

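View pics/side0.png

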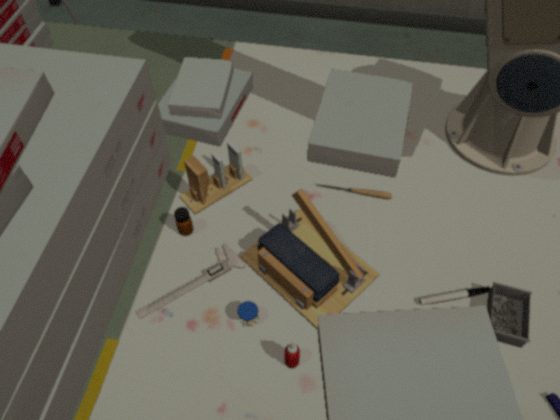

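View pics/wrist0.png

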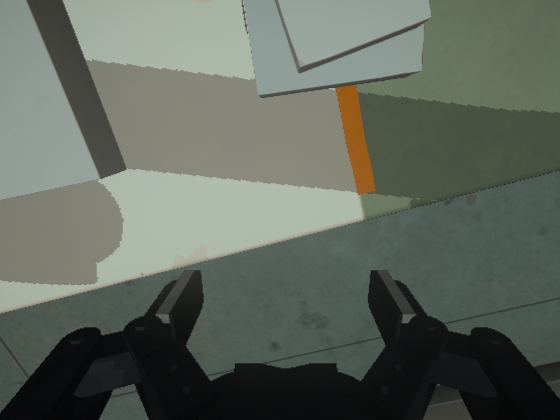

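```bash
cat > h.py <<'E'
import numpy as np, cv2
from rig import sense, grab_frame, camera_model, job
def unp(m,uv,z):
    P=m["pose"]; d=np.array([(uv[0]-m["cx"])/m["fx"],(uv[1]-m["cy"])/m["fy"],1.]); d=P[:3,:3]@d
    o=P[:3,3]; return o+d*(z-o[2])/d[2]
def proj(m,X):
    P=m["pose"]; X=np.atleast_2d(X); c=(X-P[:3,3])@P[:3,:3]
    return np.c_[c[:,0]/c[:,2]*m["fx"]+m["cx"],c[:,1]/c[:,2]*m["fy"]+m["cy"]]
def crop(im,name,x0,y0,x1,y1,s):
    c=cv2.resize(im[y0:y1,x0:x1],None,fx=s,fy=s,interpolation=cv2.INTER_CUBIC)
    for u in range((x0+9)//10*10,x1,10):
        cv2.line(c,((u-x0)*s,0),((u-x0)*s,6 if u%50 else 14),(0,0,255),1)
        if u%50==0: cv2.putText(c,str(u),((u-x0)*s+2,22),0,.4,(0,0,255),1)
    for v in range((y0+9)//10*10,y1,10):
        cv2.line(c,(0,(v-y0)*s),(6 if v%50 else 14,(v-y0)*s),(0,0,255),1)
        if v%50==0: cv2.putText(c,str(v),(16,(v-y0)*s+4),0,.4,(0,0,255),1)
    cv2.imwrite("pics/"+name,c)
E
python3 - <<'E'
from h import *
im=cv2.imread("pics/side0.png")
crop(im,"side0a.png",235,180,385,325,4)
crop(im,"side0b.png",170,130,260,220,6)
im=cv2.imread("pics/scene0.png")
crop(im,"scene0a.png",180,160,310,260,6)
E
```

```text
(no output)
```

View pics/side0a.png

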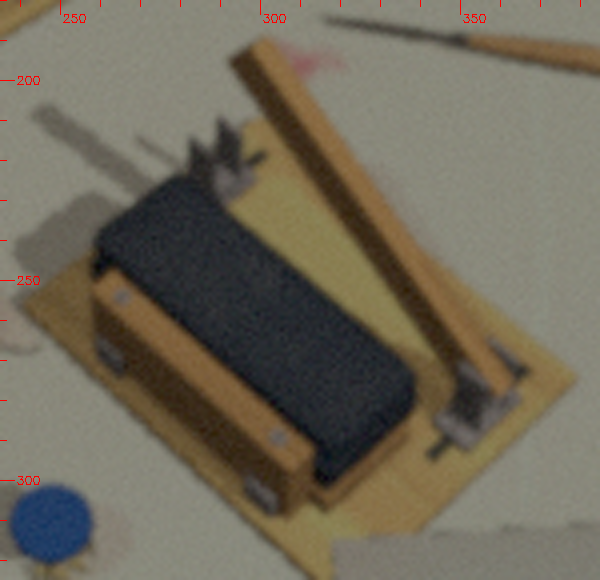

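View pics/side0b.png

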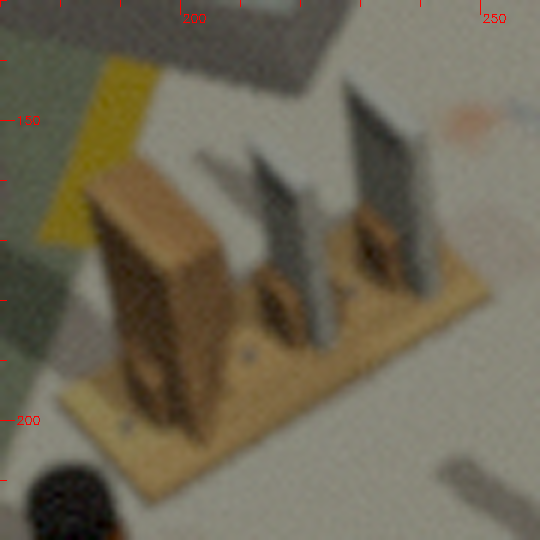

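View pics/scene0a.png

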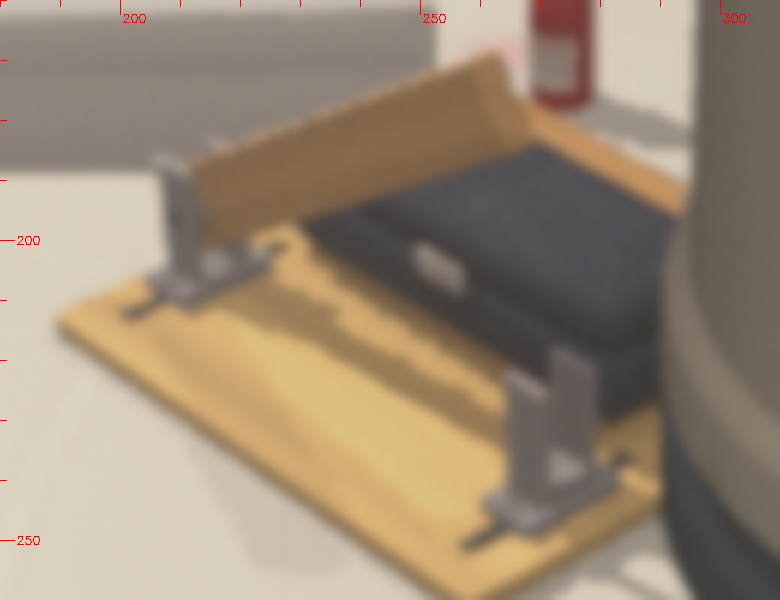

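Run:
```python
from h import *
m=camera_model("side"); s=camera_model("scene")
for n,uv,z in [("bL",(239,256),10),("bR",(378,274),10),("bN",(317,325),10),("stopA top",(259,250),62),("stopB top",(312,297),62),
 ("rL",(180,196),8),("rN",(196,213),8),("rR",(252,179),8),
 ("wedge head",(185,161),103),("wh2",(194,157),103),("wh3",(207,171),103),("wh4",(198,176),103),
 ("p1",(213,154),96),("p1b",(220,162),96),("p2",(228,143),96),("p2b",(238,153),96)]:
    print(n,unp(m,uv,z).round(1))
for n,uv,z in [("bL",(190,213),10),("bottom",(259,260),10)]: print("sc",n,unp(s,uv,z).round(1))
```

```text
bL [ 638.2 -229.1   10. ]
bR [495.8  -1.2  10. ]
bN [652.3 -25.   10. ]
stopA top [ 625.6 -185.4   62. ]
stopB top [637.1 -51.5  62. ]
rL [ 610.7 -428.     8. ]
rN [ 619.7 -369.5    8. ]
rR [ 476.6 -343.1    8. ]
wedge head [ 584.5 -419.1  103. ]
wh2 [ 565.4 -413.2  103. ]
wh3 [ 574.5 -366.8  103. ]
wh4 [ 594.9 -371.   103. ]
p1 [ 530.8 -395.1   96. ]
p1b [ 537.1 -368.9   96. ]
p2 [ 488.9 -393.3   96. ]
p2b [ 495.9 -358.2   96. ]
sc bL [490.8  -9.7  10. ]
sc bottom [ 473.  -218.4   10. ]
```

```bash
cat >> h.py <<'E'
from scipy.spatial.transform import Rotation as Ro
def go(x,y,z,yaw=None):
    s=sense(); R=Ro.from_euler("xyz",s["tcp_rot"]).as_matrix()
    d=R.T@(np.array([x,y,z])-s["eef_pos"])
    t=0 if yaw is None else -(((yaw-s["tcp_rot"][2])+np.pi)%(2*np.pi)-np.pi)
    print("clk %.2f pos %s rot %s F %s op %.3f"%(s["clock"],s["eef_pos"].round(1),s["tcp_rot"].round(3),s["contact_force"].round(1),s["opening"]))
    print("shift cm",(d/10).round(2),"twist %.3f"%t)
E
python3 -c "
from h import *
go(555,-240,260,-1.67)"
```

```text
clk 0.15 pos [ 155.  -605.1  230.7] rot [-3.142e+00  1.000e-03 -1.320e+00] F [-1.   1.2 -0.5] op 1.002
shift cm [-25.45 -47.81  -2.9 ] twist 0.350
```

{"op": "arm_command", "data": {"plan": [{"translation": [-2.5, -4, -3], "twist": 0.1, "gripper": 0}, {"translation": [-4.5, -7.5, -3], "twist": 0.2, "gripper": 0}, {"translation": [-6.5, -11, -3], "twist": 0.3, "gripper": 0}, {"translation": [-8.5, -14.5, -3], "twist": 0.35, "gripper": 0}, {"translation": [-10.5, -18, -3], "twist": 0.35, "gripper": 0}]}}

```text
clock: 0.57
eef_pos: [299.2, -462.1, 261.0]
tcp_rot: [3.141, 0.001, -1.674]
contact_force: [1.2, -0.0, 0.7]
opening: 0.297
```

```bash
python3 -c "
from h import *
go(555,-240,260,-1.67)"
```

```text
clk 0.57 pos [ 299.2 -462.1  261. ] rot [ 3.141e+00  1.000e-03 -1.674e+00] F [ 1.2 -0.   0.7] op 0.297
shift cm [-24.74 -23.15   0.12] twist -0.004
```

{"op": "arm_command", "data": {"plan": [{"translation": [-2.8, -2.6, 0], "twist": 0, "gripper": 0}, {"translation": [-5.6, -5.2, 0], "twist": 0, "gripper": 0}, {"translation": [-8.4, -7.8, 0], "twist": 0, "gripper": 0}, {"translation": [-11.2, -10.5, 0], "twist": 0, "gripper": 0}, {"translation": [-14, -13.1, 0], "twist": 0, "gripper": 0}]}}

```text
clock: 0.98
eef_pos: [445.1, -334.8, 261.0]
tcp_rot: [3.141, 0.001, -1.674]
contact_force: [0.7, -0.2, -0.5]
opening: -0.004
```

{"op": "arm_command", "data": {"plan": [{"translation": [-2.6, -2.4, 0], "twist": 0, "gripper": 0}, {"translation": [-5.2, -4.8, 0], "twist": 0, "gripper": 0}, {"translation": [-8, -7.4, 0], "twist": 0, "gripper": 0}, {"translation": [-10, -9.4, 0], "twist": 0, "gripper": 0}, {"translation": [-10.7, -10, 0], "twist": 0, "gripper": 0}]}}

```text
clock: 1.4
eef_pos: [558.3, -235.9, 260.8]
tcp_rot: [-3.141, 0.002, -1.672]
contact_force: [0.0, 1.0, -0.0]
opening: 0.0
```

Run:
```python
from h import *
import pickle
go(555,-240,260,-1.67)
d={}
for n in ("wrist","side"):
    m=camera_model(n); im=grab_frame(n); cv2.imwrite(f"pics/{n}1.png",im); d[n]=m
pickle.dump(d,open("cam1.pkl","wb"))
```

```text
clk 1.40 pos [ 558.3 -235.9  260.8] rot [-3.141e+00  2.000e-03 -1.672e+00] F [ 0.  1. -0.] op 0.000
shift cm [0.44 0.29 0.08] twist -0.002
```

View pics/wrist1.png

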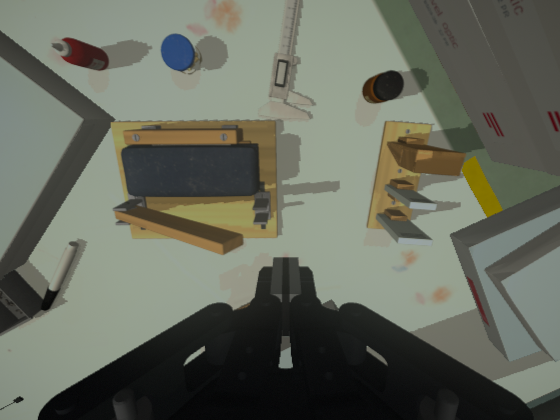

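Run:
```python
from h import *
im=cv2.imread("pics/wrist1.png")
crop(im,"w1a.png",100,110,290,260,4)
crop(im,"w1b.png",360,110,475,255,4)
```

```text
(no output)
```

View pics/w1a.png

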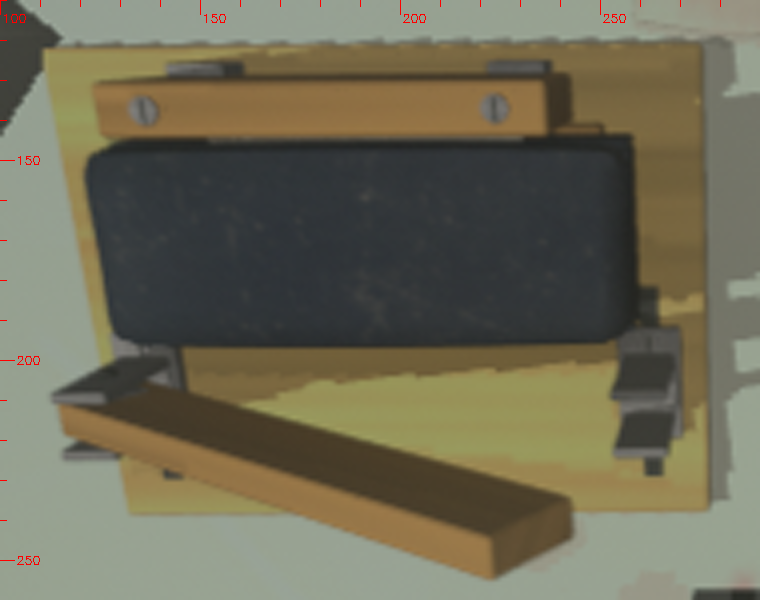

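View pics/w1b.png

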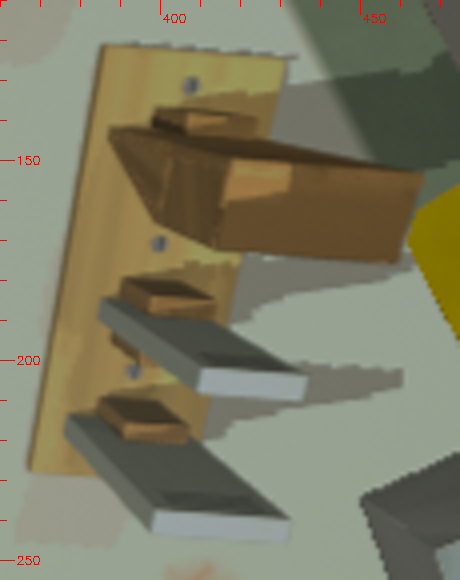

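```bash
cat > fit1.py <<'E'
from h import *
import pickle
from scipy.optimize import least_squares
d=pickle.load(open("cam1.pkl","rb")); W=d["wrist"]; S=d["side"]
def T(p,X):
    c,s=np.cos(p[2]),np.sin(p[2]); X=np.array(X,float)
    return np.c_[p[0]+c*X[:,0]-s*X[:,1],p[1]+s*X[:,0]+c*X[:,1],X[:,2]]
jw=[((95,107.5,10),(111,122)),((95,-107.5,10),(275,120.5)),((-70,-107.5,10),(277,237)),((-70,107.5,10),(132,238.5)),((70,65,62),(126.5,143.5)),((70,-65,62),(238,143.5))]
js=[((95,-107.5,10),(239,256)),((-70,107.5,10),(378,274)),((95,107.5,10),(317,325))]
def fit(L,x0):
    f=lambda p: np.concatenate([(proj(m,T(p,[a]))[0]-b) for m,a,b in L])
    r=least_squares(f,x0,loss="soft_l1"); return r.x,r.fun.reshape(-1,2).round(1)
LW=[(W,a,b) for a,b in jw]; LS=[(S,a,b) for a,b in js]
for n,L in (("W",LW),("S",LS),("WS",LW+LS)):
    p,r=fit(L,[560,-110,-.1]); print(n,p.round(3),r.tolist())
pj,_=fit(LW,[560,-110,-.1])
# gate: gx,gy, angle
def bar(gx,gy,th,pts): # pts (x, along, up) from hinge
    pts=np.array(pts,float); y=gy+87.5-pts[:,1]*np.cos(th)+pts[:,2]*np.sin(th)*1; z=10+30+pts[:,1]*np.sin(th)+pts[:,2]*np.cos(th)
    return T(pj,np.c_[gx+pts[:,0],y,z])
bp=[((6,188,15),(222.5,243.5)),((-6,188,15),(223,254.5)),((6,188,-15),(243,234.5)),((-6,188,-15),(243,244))]
f=lambda q: np.concatenate([proj(W,bar(q[0],0,q[1],[a]))[0]-b for a,b in bp])
r=least_squares(f,[-25,.7]); print("bar gx,th",r.x.round(3),r.fun.round(1))
# gate from prong mids
i=lambda u,v,z: unp(W,(u,v),z)
def loc(P): 
    c,s=np.cos(pj[2]),np.sin(pj[2]); v=P[:2]-pj[:2]; return np.array([c*v[0]+s*v[1],-s*v[0]+c*v[1]]).round(1)
for n,u,v,z in [("up prong inner",260,211,59),("low prong inner",260,222.5,59),("catch L",252.5,210,59),("catch R",268,210,59),("post prong",113,210.5,59),("post lowprong",117,222,59),
   ("case lo edge L",130,196.5,50),("case lo edge R",250,195.5,50)]: print(n,loc(i(u,v,z)))
# rack
rw=[((-75,-30,8),None)]
for n,u,v,z in [("rack TL",385,121.5,8),("rack TR",431,124.5,8),("rack BL",367,227.5,8),("wide tl",399,238,96),("wide tr",432.5,240,96),("wide br",431,245,96),("wide bl",398,243.5,96),
 ("nar tl",410,202,96),("nar tr",437,203.5,96),("nar bl",408.5,208,96),("nar br",435,210,96),("wed tl",416,149,103),("wed tr",465,153,103),("wed br",459,176,103),("wed bl",411.5,172,103)]: print(n,i(u,v,z).round(1))
E
python3 fit1.py
```

```text
W [ 5.52031e+02 -1.15861e+02 -9.60000e-02] [[-1.3, -1.2], [1.5, -0.6], [1.2, 1.1], [-0.1, 0.2], [-1.6, 0.7], [0.3, 0.1]]
S [ 5.53132e+02 -1.15799e+02 -1.06000e-01] [[-0.6, -1.7], [0.2, -0.4], [0.4, 4.8]]
WS [ 5.52215e+02 -1.15985e+02 -9.80000e-02] [[-1.1, -1.5], [1.8, -0.5], [1.1, 1.2], [-0.2, -0.1], [-1.4, 0.4], [0.5, 0.1], [-0.5, -1.6], [0.4, -1.2], [1.2, 4.3]]
bar gx,th [-17.516   0.594] [-0.8  0.1 -0.4  0.9  0.6 -1.3  1.2  0.2]
up prong inner [-12.1 -86.9]
low prong inner [-27.3 -86.4]
catch L [-10.8 -77.6]
catch R [-10.8 -96.9]
post prong [-10.6  96. ]
post lowprong [-25.9  93.9]
case lo edge L [ 4.9 76.7]
case lo edge R [  5.5 -74.1]
rack TL [ 620.2 -371.3    8. ]
rack TR [ 610.5 -430.7    8. ]
rack BL [ 475.  -346.4    8. ]
wide tl [ 495.1 -359.9   96. ]
wide tr [ 488.8 -398.1   96. ]
wide br [ 482.6 -396.8   96. ]
wide bl [ 488.3 -358.9   96. ]
nar tl [ 537.1 -370.9   96. ]
nar tr [ 532.4 -400.5   96. ]
nar bl [ 530.3 -369.5   96. ]
nar br [ 525.  -398.7   96. ]
wed tl [ 595.1 -372.1  103. ]
wed tr [ 586.  -421.7  103. ]
wed br [ 562.7 -417.7  103. ]
wed bl [ 571.9 -368.4  103. ]
```

```bash
python3 -c "
from h import *
go(530,-146.4,175,-1.669)"
```

```text
clk 1.50 pos [ 556.4 -237.5  260.7] rot [ 3.141e+00  1.000e-03 -1.672e+00] F [-0.9 -0.6 -1. ] op -0.000
shift cm [-8.79  3.54  8.58] twist -0.003
```

{"op": "arm_command", "data": {"plan": [{"translation": [-2.2, 0.9, 1], "twist": 0, "gripper": 0}, {"translation": [-4.4, 1.8, 2.5], "twist": 0, "gripper": 0}, {"translation": [-6.6, 2.6, 4], "twist": 0, "gripper": 0}, {"translation": [-8.8, 3.5, 6], "twist": 0, "gripper": 0}, {"translation": [-8.8, 3.5, 8.5], "twist": 0, "gripper": 0}]}}

```text
clock: 1.92
eef_pos: [528.3, -144.8, 175.9]
tcp_rot: [3.141, 0.001, -1.672]
contact_force: [0.9, 0.1, 0.6]
opening: -0.001
```

```bash
python3 -c "
from h import *
go(530,-146.4,100,-1.669)"
```

```text
clk 1.92 pos [ 528.3 -144.8  175.9] rot [ 3.141e+00  1.000e-03 -1.672e+00] F [0.9 0.1 0.6] op -0.001
shift cm [ 0.15 -0.19  7.59] twist -0.003
```

{"op": "arm_command", "data": {"plan": [{"translation": [0, -0.2, 1.5], "twist": 0, "gripper": 0}, {"translation": [0, -0.2, 3], "twist": 0, "gripper": 0}, {"translation": [0, -0.2, 4.5], "twist": 0, "gripper": 0}, {"translation": [0, -0.2, 6], "twist": 0, "gripper": 0}, {"translation": [0, -0.2, 7.5], "twist": 0, "gripper": 0}]}}

```text
clock: 2.33
eef_pos: [529.2, -146.4, 100.5]
tcp_rot: [3.141, 0.001, -1.673]
contact_force: [-0.1, -1.1, 1.5]
opening: -0.001
```

{"op": "arm_command", "data": {"plan": [{"translation": [0, 0, 0.8], "twist": 0, "gripper": 0}, {"translation": [0, 0, 1.6], "twist": 0, "gripper": 0}, {"translation": [0, 0, 2.4], "twist": 0, "gripper": 0}, {"translation": [0, 0, 3.2], "twist": 0, "gripper": 0}, {"translation": [0, 0, 4], "twist": 0, "gripper": 0}]}}

```text
clock: 2.75
eef_pos: [529.4, -146.7, 60.2]
tcp_rot: [3.142, 0.001, -1.673]
contact_force: [0.4, -0.5, 1.2]
opening: 0.002
```

{"op": "arm_command", "data": {"plan": [{"translation": [0, 0, 0.2], "twist": 0, "gripper": 0}, {"translation": [0, 0, 0.4], "twist": 0, "gripper": 0}, {"translation": [0, 0, 0.55], "twist": 0, "gripper": 0}, {"translation": [0, 0, 0.65], "twist": 0, "gripper": 0}, {"translation": [0, 0, 0.65], "twist": 0, "gripper": 0}]}}

```text
clock: 3.17
eef_pos: [529.3, -146.7, 54.8]
tcp_rot: [3.141, 0.001, -1.673]
contact_force: [-4.6, 0.2, 12.3]
opening: 0.0
```

{"op": "arm_command", "data": {"plan": [{"translation": [0, 0, 0.1], "twist": 0, "gripper": 0}, {"translation": [0, 0, 0.1], "twist": 0, "gripper": 0}, {"translation": [0, 0, -1], "twist": 0, "gripper": 0}, {"translation": [0, 0, -4], "twist": 0, "gripper": 0}, {"translation": [0, 0, -7], "twist": 0, "gripper": 0}]}}

```text
clock: 3.58
eef_pos: [528.6, -146.3, 125.4]
tcp_rot: [3.139, 0.001, -1.673]
contact_force: [1.0, -0.4, 0.6]
opening: 0.001
```

{"op": "arm_command", "data": {"plan": [{"translation": [0, -0.8, -1], "twist": 0, "gripper": 1}, {"translation": [0, -1.6, -3], "twist": 0, "gripper": 1}, {"translation": [0.5, -2.2, -5], "twist": 0, "gripper": 1}, {"translation": [1, -2.2, -7], "twist": 0, "gripper": 1}, {"translation": [1, -2.2, -7], "twist": 0, "gripper": 1}]}}

```text
clock: 4.0
eef_pos: [552.2, -159.7, 200.2]
tcp_rot: [-3.137, -0.0, -1.672]
contact_force: [0.6, -0.3, 0.0]
opening: 0.71
```

Run:
```python
from h import *
import pickle
go(492,-379,150)
m=camera_model("wrist"); im=grab_frame("wrist"); cv2.imwrite("pics/wrist2.png",im); pickle.dump(m,open("cam2.pkl","wb"))
crop(im,"w2a.png",60,20,420,300,2)
```

```text
clk 4.00 pos [ 552.2 -159.7  200.2] rot [-3.137 -0.    -1.672] F [ 0.6 -0.3  0. ] op 0.710
shift cm [22.42  3.79  5.  ] twist 0.000
```

View pics/w2a.png

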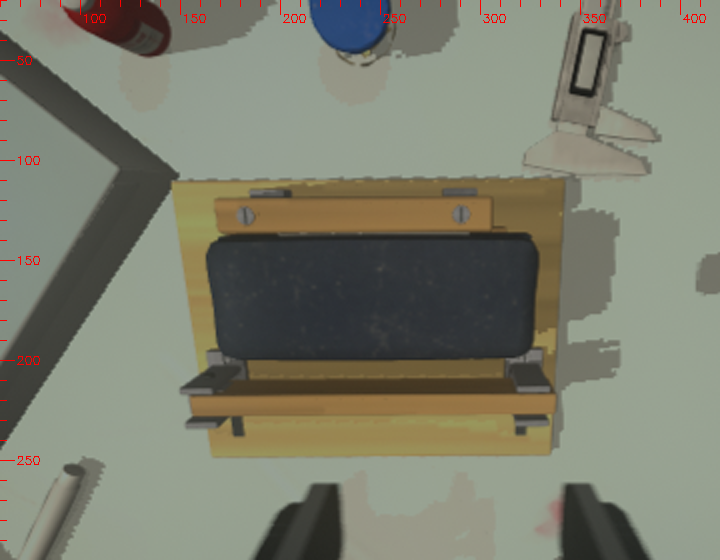

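Run:
```python
from h import *
im=cv2.imread("pics/wrist2.png"); crop(im,"w2b.png",140,100,345,255,4) if 0 else crop(im,"w2b.png",145,100,243,252,5); crop(im,"w2c.png",243,100,350,252,5)
```

```text
(no output)
```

View pics/w2b.png

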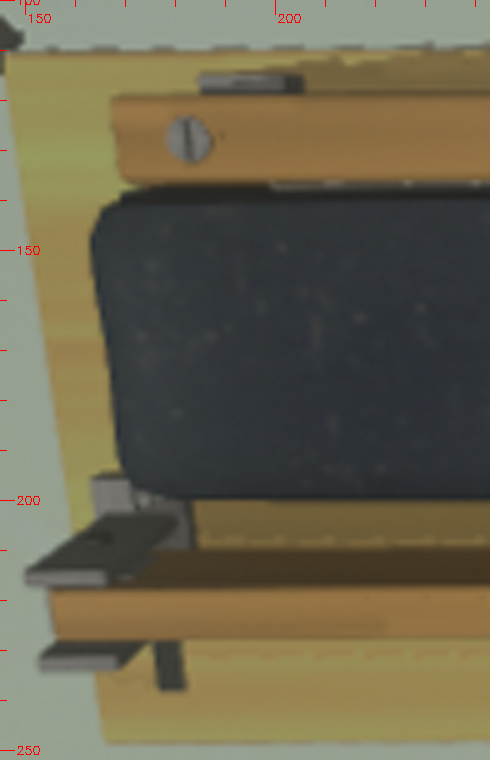

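View pics/w2c.png

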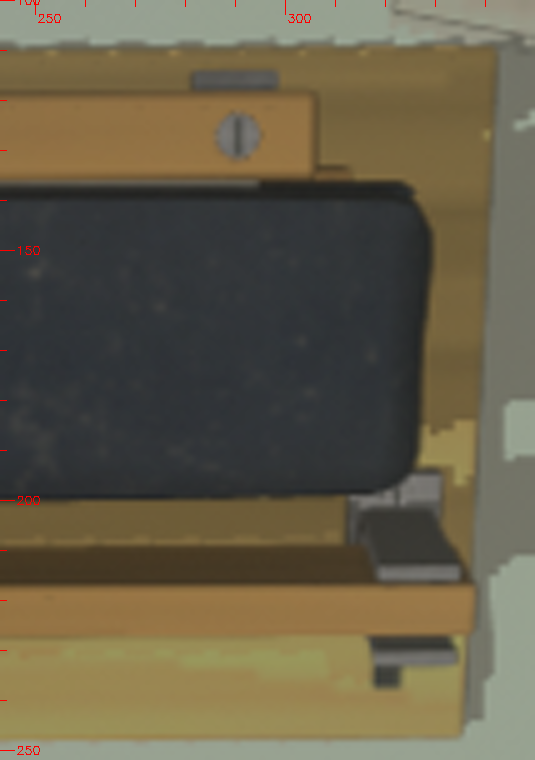

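```bash
cat > fit2.py <<'E'
from h import *
import pickle
from scipy.optimize import least_squares
W=pickle.load(open("cam2.pkl","rb"))
def T(p,X):
    c,s=np.cos(p[2]),np.sin(p[2]); X=np.array(X,float)
    return np.c_[p[0]+c*X[:,0]-s*X[:,1],p[1]+s*X[:,0]+c*X[:,1],X[:,2]]
L=[((95,107.5,10),(146,111)),((95,-107.5,10),(341.5,110)),((-70,-107.5,10),(335.5,247.5)),((-70,107.5,10),(165.5,248)),((70,65,62),(169,136.5)),((70,-65,62),(305.5,135.5))]
B=[((6,97,55),(154.5,218)),((6,-97,55),(337.5,217)),((-6,97,55),(156,228)),((-6,-97,55),(337,227))]
f=lambda q: np.concatenate([proj(W,T(q[:3],[a]))[0]-b for a,b in L]+[proj(W,T(q[:3],[(a[0]+q[3],a[1]+q[4],a[2])]))[0]-b for a,b in B])
r=least_squares(f,[552,-116,-.096,-19,0],loss="soft_l1"); q=r.x; print(q.round(3)); print(r.fun.reshape(-1,2).round(1).tolist())
pj=q
def loc(P):
    c,s=np.cos(pj[2]),np.sin(pj[2]); v=P[:2]-pj[:2]; return np.array([c*v[0]+s*v[1],-s*v[0]+c*v[1]]).round(1)
for z in (55,60,64): print(z,[loc(unp(W,uv,z)) for uv in ((200,200),(280,199.5))])
for n,uv in (("cL",(163.5,150)),("cR",(329,150))): print(n,loc(unp(W,uv,60)))
E
python3 fit2.py
```

```text
[ 5.51146e+02 -1.15083e+02 -9.50000e-02 -1.83030e+01 -3.01100e+00]
[[-2.2, -0.9], [2.0, -1.3], [0.6, 1.0], [-0.7, 1.5], [-1.2, 0.3], [1.5, 0.4], [-1.3, -0.2], [1.2, -0.3], [-1.1, 0.5], [1.1, 0.4]]
55 [array([ 6.7, 43.1]), array([  6.7, -38.9])]
60 [array([ 8.1, 41.6]), array([  8.1, -39. ])]
64 [array([ 9.2, 40.4]), array([  9.2, -39.1])]
cL [57.7 71.5]
cR [ 56.7 -86.3]
```

Run:
```python
from h import *
import pickle
d=pickle.load(open("cam1.pkl","rb")); W=d["wrist"]
print(proj(W,W["pose"][:3,3]-[0,0,300]))
for n,u,v,z in [("wed bot",387,142,8),("wed bot z20",387,142,20),("wed top",416,149,103),("wide bot",376,214,8),("wide botz20",376,214,20),("wide top tl",399,238,96),("nar bot",385,184.5,8),("nar top",410,202,96)]: print(n,unp(W,(u,v),z).round(1))
# predicted pixels of wide plate base
```

```text
[[285.88449591 116.33957069]]
wed bot [ 594.  -374.2    8. ]
wed bot z20 [ 595.4 -370.2   20. ]
wed top [ 595.1 -372.1  103. ]
wide bot [ 494.5 -359.5    8. ]
wide botz20 [ 498.9 -356.    20. ]
wide top tl [ 495.1 -359.9   96. ]
nar bot [ 536.6 -372.     8. ]
nar top [ 537.1 -370.9   96. ]
```

```bash
python3 -c "
from h import *
go(488.7,-378.4,150,-1.726)"
```

```text
clk 4.05 pos [ 551.2 -159.2  198.2] rot [-3.139  0.    -1.673] F [-1.1  0.6  0.1] op 0.792
shift cm [22.44  4.    4.8 ] twist 0.053
```

{"op": "arm_command", "data": {"plan": [{"translation": [4.1, 0.7, 0], "twist": 0.05, "gripper": 1}, {"translation": [8.2, 1.4, 0], "twist": 0.05, "gripper": 1}, {"translation": [12.3, 2.1, 0], "twist": 0.05, "gripper": 1}, {"translation": [16.4, 2.9, 0], "twist": 0.05, "gripper": 1}, {"translation": [20, 3.6, 1], "twist": 0.05, "gripper": 1}]}}

```text
clock: 4.47
eef_pos: [494.7, -356.7, 189.1]
tcp_rot: [-3.137, -0.001, -1.723]
contact_force: [0.3, -0.4, 0.1]
opening: 0.997
```

Run:
```python
from h import *
go(488.7,-378.4,130,-1.726)
m=camera_model("wrist");im=grab_frame("wrist"); cv2.imwrite("pics/wrist3.png",im)
import pickle; pickle.dump(m,open("cam3.pkl","wb"))
```

```text
clk 4.47 pos [ 494.7 -356.7  189.1] rot [-3.137e+00 -1.000e-03 -1.723e+00] F [ 0.3 -0.4  0.1] op 0.997
shift cm [2.23 0.29 5.91] twist 0.003
```

View pics/wrist3.png

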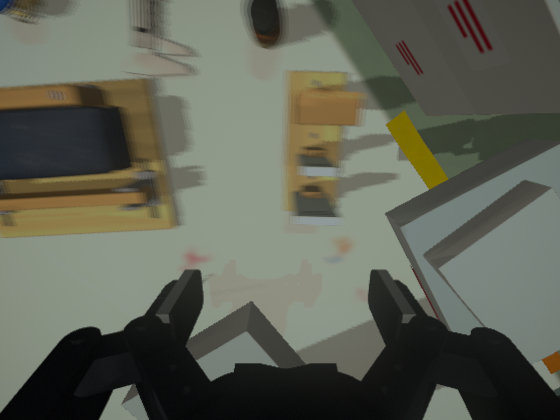

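Run:
```python
from h import *
import pickle
m=pickle.load(open("cam3.pkl","rb"))
S=camera_model("side")
for z in (40,70,100): print(z,unp(m,(387,213),z).round(),unp(m,(425,253),z).round(),"side",unp(S,(217,138),z).round(),unp(S,(237,112),z).round())
print("plate", [unp(m,p,96).round(1) for p in ((290,217),(342,218),(292,224),(341,224))])
```

```text
40 [ 464. -461.   40.] [ 411. -500.   40.] side [ 458. -464.   40.] [ 368. -488.   40.]
70 [ 476. -451.   70.] [ 428. -487.   70.] side [ 477. -441.   70.] [ 390. -464.   70.]
100 [ 487. -442.  100.] [ 445. -473.  100.] side [ 496. -418.  100.] [ 412. -440.  100.]
plate [array([ 494.4, -360.8,   96. ]), array([ 486.7, -404.7,   96. ]), array([ 487.8, -361.5,   96. ]), array([ 481.4, -403.3,   96. ])]
```

Run:
```python
from h import *
im=grab_frame("wrist"); m=camera_model("wrist"); crop(im,"w4a.png",270,60,380,240,4)
import pickle; pickle.dump(m,open("cam4.pkl","wb"))
```

```text
(no output)
```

View pics/w4a.png

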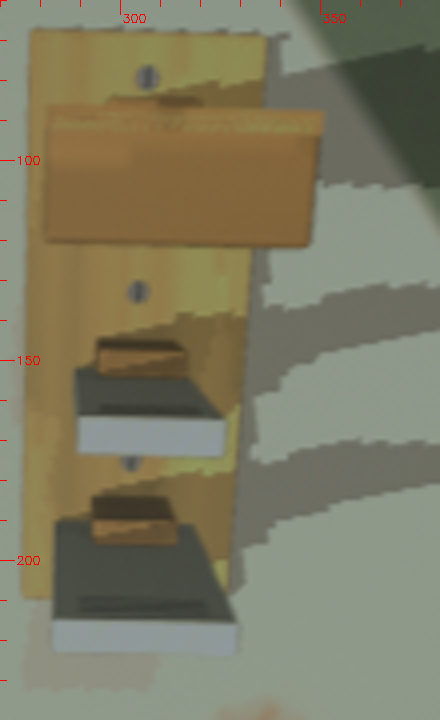

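Run:
```python
from h import *
import pickle
m=pickle.load(open("cam4.pkl","rb"))
print("time/pos");go(488.7,-378.4,130,-1.726)
def q(L,z):
    P=np.array([unp(m,p,z) for p in L]); print(P.mean(0).round(1), np.linalg.norm(P[1]-P[0]).round(1),np.linalg.norm(P[3]-P[0]).round(1),"yaw",np.arctan2(*(P[0]-P[1])[[0,1]]).round(3))
q([(283.3,214.8),(329,215.3),(328.8,223.5),(283,223)],96)
q([(289,164),(325.5,164.5),(325.5,173.5),(289.5,173)],96)
q([(281.5,86.5),(350.5,87),(347,121.5),(280.8,120.5)],103)
```

```text
time/pos
clk 4.57 pos [ 492.6 -358.3  186.3] rot [-3.141  0.    -1.727] F [-0.1  1.  -0.6] op 1.002
shift cm [2.05 0.07 5.63] twist -0.001
[ 488.8 -375.4   96. ] 38.5 7.4 yaw 0.167
[ 531.1 -382.2   96. ] 29.1 7.2 yaw 0.17
[ 578.1 -393.4  103. ] 49.1 23.1 yaw 0.163
```

```bash
python3 -c "
from h import *
go(487.7,-376.5,68,-1.735)"
```

```text
clk 4.57 pos [ 492.6 -358.3  186.3] rot [-3.141  0.    -1.727] F [-0.1  1.  -0.6] op 1.002
shift cm [ 1.88  0.2  11.83] twist 0.008
```

{"op": "arm_command", "data": {"plan": [{"translation": [1, 0.1, 2], "twist": 0.01, "gripper": 0.75}, {"translation": [1.9, 0.2, 4], "twist": 0.01, "gripper": 0.75}, {"translation": [1.9, 0.2, 6.5], "twist": 0.01, "gripper": 0.75}, {"translation": [1.9, 0.2, 8], "twist": 0.01, "gripper": 0.75}, {"translation": [1.9, 0.2, 8], "twist": 0.01, "gripper": 0.75}]}}

```text
clock: 4.98
eef_pos: [485.5, -374.4, 102.4]
tcp_rot: [3.136, 0.004, -1.737]
contact_force: [-0.5, 1.1, -0.4]
opening: 0.749
```

Run:
```python
from h import *
go(487.7,-376.5,68,-1.735)
im=grab_frame("wrist"); cv2.imwrite("pics/wrist5.png",im)
```

```text
clk 4.98 pos [ 485.5 -374.4  102.4] rot [ 3.136  0.004 -1.737] F [-0.5  1.1 -0.4] op 0.749
shift cm [ 0.19 -0.27  3.44] twist -0.002
```

View pics/wrist5.png

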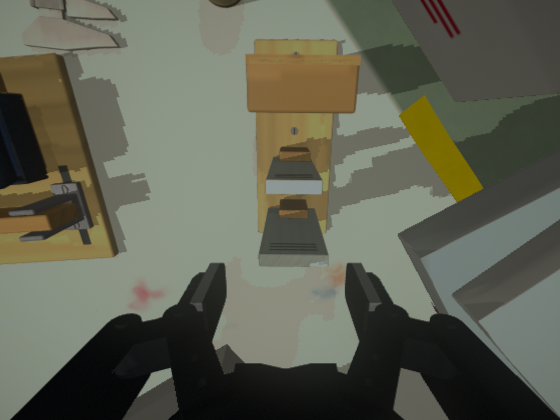

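Run:
```python
from h import *
m=camera_model("wrist"); im=cv2.imread("pics/wrist5.png"); crop(im,"w5a.png",190,180,370,330,4)
s=sense(); print(s["eef_pos"], proj(m,s["eef_pos"]), proj(m,s["eef_pos"]*[1,1,0]+[0,0,96]))
print([unp(m,p,96).round(1) for p in ((260,254),(327,254),(327,265),(260,265))])
```

```text
[ 486.49036334 -375.06776186  104.39407501] [[285.3830014  272.43761456]] [[285.41585091 264.98524762]]
[array([ 495.8, -361.9,   96. ]), array([ 489.6, -399.6,   96. ]), array([ 482.5, -398.8,   96. ]), array([ 488.9, -360.6,   96. ])]
```

View pics/w5a.png

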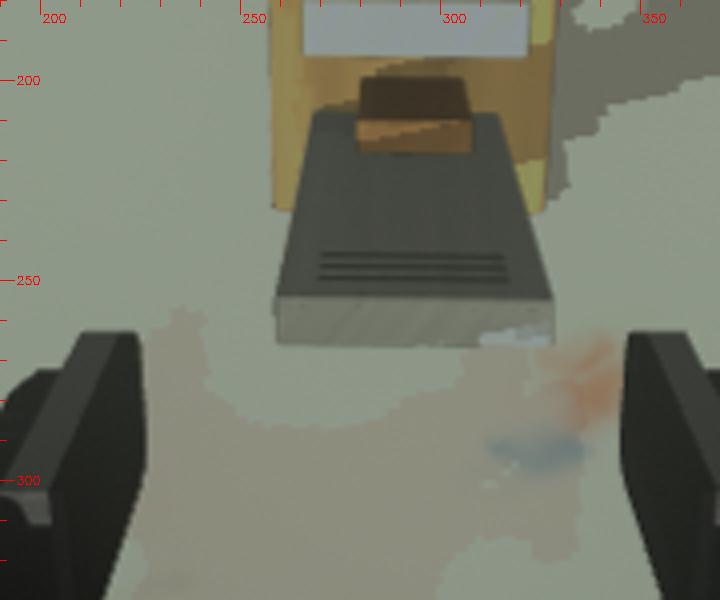

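```bash
python3 -c "
from h import *
go(488,-379.3,68,-1.735)"
```

```text
clk 5.03 pos [ 486.5 -375.1  104.4] rot [ 3.138e+00  2.000e-03 -1.736e+00] F [-0.5 -0.9  0.9] op 0.752
shift cm [ 0.4  -0.23  3.64] twist -0.001
```

{"op": "arm_command", "data": {"plan": [{"translation": [0.4, -0.25, 0.3], "twist": 0, "gripper": 0.75}, {"translation": [0.4, -0.25, 1], "twist": 0, "gripper": 0.75}, {"translation": [0.4, -0.25, 2], "twist": 0, "gripper": 0.75}, {"translation": [0.4, -0.25, 3], "twist": 0, "gripper": 0.75}, {"translation": [0.4, -0.25, 3.6], "twist": 0, "gripper": 0.75}]}}

```text
clock: 5.45
eef_pos: [487.8, -378.9, 67.1]
tcp_rot: [3.137, 0.003, -1.736]
contact_force: [0.3, -0.2, -0.2]
opening: 0.753
```

{"op": "arm_command", "data": {"plan": [{"translation": [0, 0, 0], "twist": 0, "gripper": 0.6}, {"translation": [0, 0, 0], "twist": 0, "gripper": 0.4}, {"translation": [0, 0, 0], "twist": 0, "gripper": 0.3}, {"translation": [0, 0, 0], "twist": 0, "gripper": 0.2}, {"translation": [0, 0, 0], "twist": 0, "gripper": 0.2}], "squeeze": 50}}

```text
clock: 5.87
eef_pos: [487.9, -379.0, 67.4]
tcp_rot: [3.138, 0.003, -1.736]
contact_force: [-0.3, 0.6, -0.6]
opening: 0.455
```

Run:
```python
from h import *
go(488,-379,68,-1.735)
m=camera_model("wrist"); im=grab_frame("wrist"); crop(im,"w6a.png",170,140,400,340,3)
s=sense();print(proj(m,s["eef_pos"]-[0,0,0]))
```

```text
clk 5.87 pos [ 487.9 -379.    67.4] rot [ 3.138e+00  3.000e-03 -1.736e+00] F [-0.3  0.6 -0.6] op 0.455
shift cm [-0.   -0.01 -0.06] twist -0.001
[[285.36967464 272.44335543]]
```

View pics/w6a.png

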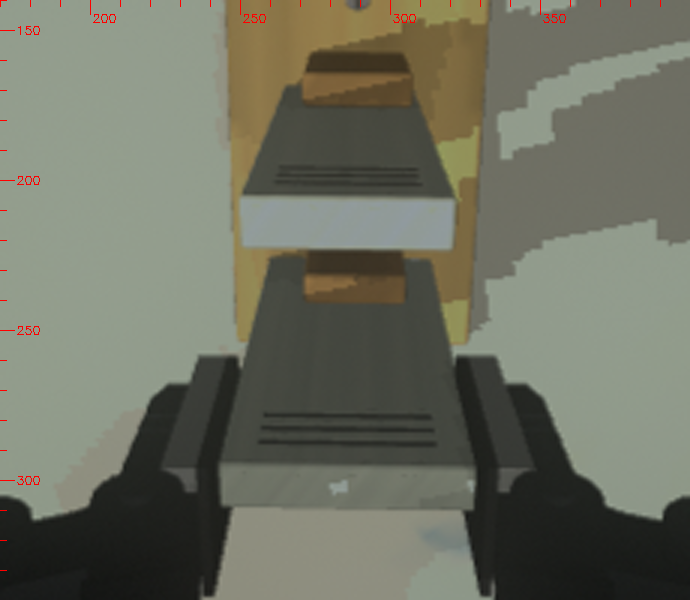

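Run:
```python
from h import *
m=camera_model("wrist"); s=sense(); R=Ro.from_euler("xyz",s["tcp_rot"]).as_matrix()
for p in ((284,295),(284,309)): print((R.T@(unp(m,p,96)-s["eef_pos"])).round(1))
print(s["opening"])
```

```text
[ -0.6  -5.  -28.6]
[ -0.6   2.6 -28.5]
0.45527412035502507
```

{"op": "arm_command", "data": {"plan": [{"translation": [0, 0, 0], "twist": 0, "gripper": 0.2}, {"translation": [0, 0, -0.5], "twist": 0, "gripper": 0.2}, {"translation": [0, 0, -2], "twist": 0, "gripper": 0.2}, {"translation": [0, 0, -4], "twist": 0, "gripper": 0.2}, {"translation": [0, 0, -6.5], "twist": 0, "gripper": 0.2}]}}

```text
clock: 6.33
eef_pos: [487.4, -378.7, 132.4]
tcp_rot: [3.136, 0.004, -1.736]
contact_force: [0.4, 0.3, -0.4]
opening: 0.457
```

{"op": "arm_command", "data": {"plan": [{"translation": [0, 0, -1.5], "twist": 0, "gripper": 0.2}, {"translation": [0, 0, -3], "twist": 0, "gripper": 0.2}, {"translation": [0, 0, -4], "twist": 0, "gripper": 0.2}, {"translation": [0, 0, -4.5], "twist": 0, "gripper": 0.2}, {"translation": [0, 0, -4.5], "twist": 0, "gripper": 0.2}]}}

```text
clock: 6.75
eef_pos: [488.1, -379.2, 178.6]
tcp_rot: [3.138, 0.003, -1.736]
contact_force: [0.3, -0.2, -0.1]
opening: 0.455
```

Run:
```python
from h import *
go(550,-115,175,-1.669)
im=grab_frame("wrist"); cv2.imwrite("pics/wrist7.png",im)
```

```text
clk 6.75 pos [ 488.1 -379.2  178.6] rot [ 3.138e+00  3.000e-03 -1.736e+00] F [ 0.3 -0.2 -0.1] op 0.455
shift cm [-27.08  -1.75   0.42] twist -0.067
```

View pics/wrist7.png

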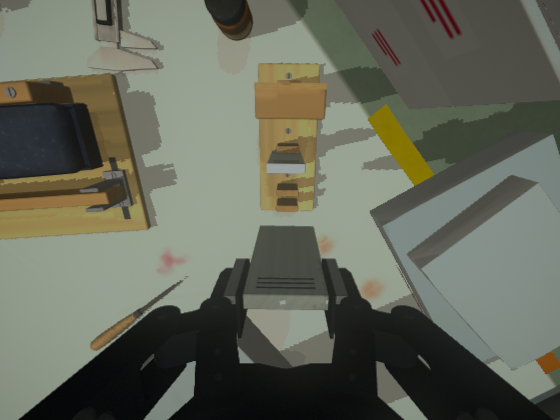

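```bash
cat fit2.py | sed 's/^f=.*/import copy\ndef cam(dz):\n    M=dict(W); M["pose"]=W["pose"].copy(); M["pose"][2,3]+=dz; return M\nf=lambda q: np.concatenate([proj(cam(q[5]),T(q[:3],[a]))[0]-b for a,b in L]+[proj(cam(q[5]),T(q[:3],[(a[0]+q[3],a[1]+q[4],a[2])]))[0]-b for a,b in B])/; s/-19,0\]/-19,0,0]/' > fit3.py; python3 fit3.py; python3 -c "
from h import *
go(551,-117.5,150,-1.668)"
```

```text
[ 5.50775e+02 -1.14299e+02 -9.60000e-02 -1.94240e+01 -3.10600e+00
  4.70800e+00]
[[-0.8, -0.4], [0.5, -0.7], [-0.7, -0.2], [0.2, 0.2], [0.0, 0.4], [0.4, 0.6], [0.2, -0.3], [-0.2, -0.3], [0.4, 0.2], [-0.3, 0.2]]
55 [array([ 7.1, 42.4]), array([  7.2, -39.6])]
60 [array([ 8.5, 40.9]), array([  8.5, -39.7])]
64 [array([ 9.6, 39.6]), array([  9.7, -39.8])]
cL [58.1 70.8]
cR [ 57.2 -87. ]
clk 6.80 pos [ 487.7 -378.9  177.5] rot [ 3.136e+00  3.000e-03 -1.736e+00] F [-0.6 -0.1 -0.3] op 0.457
shift cm [-26.81  -1.96   2.84] twist -0.068
```

{"op": "arm_command", "data": {"plan": [{"translation": [-3.5, -0.3, 0], "twist": -0.02, "gripper": 0.2}, {"translation": [-7, -0.5, 0], "twist": -0.04, "gripper": 0.2}, {"translation": [-10.5, -0.8, 0], "twist": -0.06, "gripper": 0.2}, {"translation": [-14, -1, 0], "twist": -0.068, "gripper": 0.2}, {"translation": [-17.5, -1.3, 0], "twist": -0.068, "gripper": 0.2}]}}

```text
clock: 7.22
eef_pos: [528.6, -206.7, 176.8]
tcp_rot: [3.135, 0.004, -1.668]
contact_force: [0.6, -0.7, -0.9]
opening: 0.453
```

```bash
python3 -c "
from h import *
go(550.4,-117.5,145,-1.668)"
```

```text
clk 7.22 pos [ 528.6 -206.7  176.8] rot [ 3.135  0.004 -1.668] F [ 0.6 -0.7 -0.9] op 0.453
shift cm [-9.07 -1.32  3.21] twist -0.000
```

{"op": "arm_command", "data": {"plan": [{"translation": [-3, -0.4, 0.5], "twist": 0, "gripper": 0.2}, {"translation": [-6, -0.9, 1.5], "twist": 0, "gripper": 0.2}, {"translation": [-8.5, -1.3, 2.5], "twist": 0, "gripper": 0.2}, {"translation": [-9.1, -1.3, 3.2], "twist": 0, "gripper": 0.2}, {"translation": [-9.1, -1.3, 3.2], "twist": 0, "gripper": 0.2}]}}

```text
clock: 7.63
eef_pos: [548.9, -115.3, 142.7]
tcp_rot: [3.13, 0.005, -1.666]
contact_force: [-0.8, -0.1, -0.7]
opening: 0.456
```

{"op": "arm_command", "data": {"plan": [{"translation": [0, 0, 0.3], "twist": 0, "gripper": 0.2}, {"translation": [0, 0, 0.6], "twist": 0, "gripper": 0.2}, {"translation": [0, 0, 0.8], "twist": 0, "gripper": 0.2}, {"translation": [0, 0, 0.8], "twist": 0, "gripper": 0.2}, {"translation": [0, 0, 0.8], "twist": 0, "gripper": 0.2}]}}

```text
clock: 8.05
eef_pos: [548.6, -116.1, 134.7]
tcp_rot: [3.13, 0.005, -1.667]
contact_force: [-0.3, 0.2, -1.1]
opening: 0.456
```

Run:
```python
from h import *
import pickle
go(550.4,-117.5,135,-1.668)
m=camera_model("wrist");im=grab_frame("wrist"); cv2.imwrite("pics/wrist8.png",im); pickle.dump(m,open("cam8.pkl","wb"))
m=camera_model("side");im=grab_frame("side"); cv2.imwrite("pics/side8.png",im); crop(im,"s8.png",235,160,385,325,4)
```

```text
clk 8.05 pos [ 548.6 -116.1  134.7] rot [ 3.13   0.005 -1.667] F [-0.3  0.2 -1.1] op 0.456
shift cm [ 0.12 -0.19 -0.03] twist 0.001
```

View pics/wrist8.png

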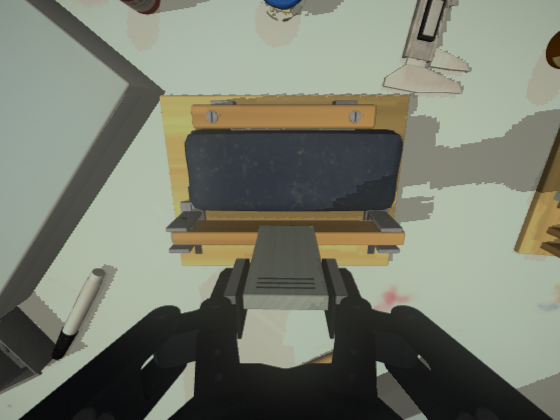

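View pics/s8.png

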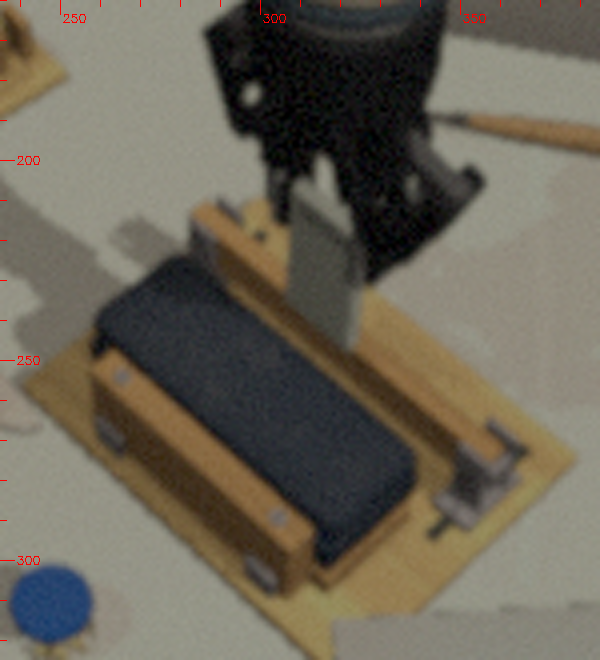

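Run:
```python
from h import *
import pickle
im=cv2.imread("pics/wrist8.png"); crop(im,"w8a.png",150,90,420,270,3)
```

```text
(no output)
```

View pics/w8a.png

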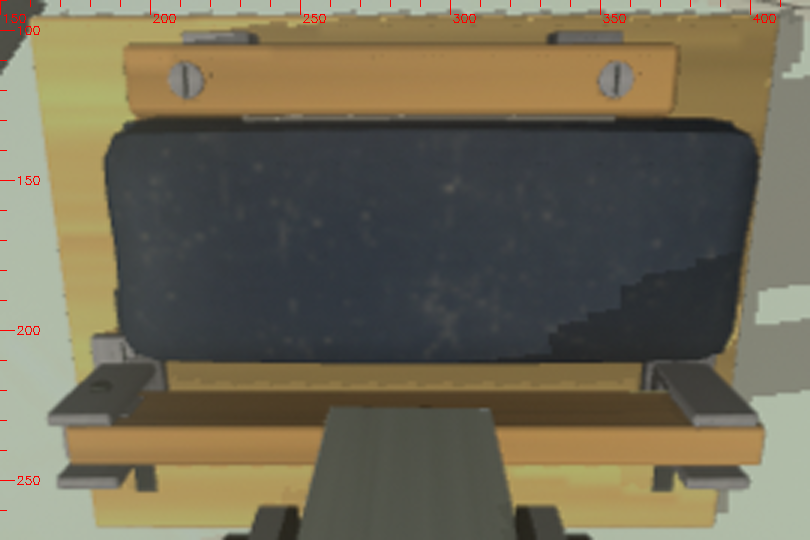

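```bash
sed -e 's/cam2/cam8/' -e 's/^L=.*/L=[((95,107.5,10),(160.5,95.5)),((95,-107.5,10),(409,94.5)),((-70,-107.5,10),(388,265)),((-70,107.5,10),(182,265.5)),((70,65,62),(193,128.5)),((70,-65,62),(373,127.5))]/' -e 's/^B=.*/B=[((6,97,55),(172,232.5)),((6,-97,55),(403.5,231.5)),((-6,97,55),(173.5,245)),((-6,-97,55),(402.5,243.5))]/' -e '/^for/d' fit3.py > fit8.py
cat >> fit8.py <<'E'
M=cam(q[5])
print("foot",[(loc(unp(MM,u,75.3)),unp(MM,u,75.3).round(1)) for MM in (M,W) for u in ((259,226),(311,226))])
for z in (55,60,64): print(z,[loc(unp(M,uv,z)) for uv in ((220,211),(340,211))])
E
python3 fit8.py
```

```text
[ 5.51342e+02 -1.14770e+02 -9.10000e-02 -1.94070e+01 -2.90800e+00
  4.22700e+00]
[[-1.4, 0.2], [-0.0, -0.3], [-0.3, -0.3], [0.4, -0.4], [0.0, 0.3], [0.7, 0.3], [-0.1, -0.5], [0.3, -0.2], [0.3, -0.0], [-0.5, 0.9]]
foot [(array([-0.2, 18.7]), array([552.8, -96.2,  75.3])), (array([ -0.3, -20.6]), array([ 549.1, -135.3,   75.3])), (array([ 1.5, 18.2]), array([554.5, -96.7,  75.3])), (array([  1.3, -20.3]), array([ 550.8, -135.1,   75.3]))]
55 [array([ 5. , 52.2]), array([  4.7, -45.7])]
60 [array([ 6.7, 51. ]), array([  6.4, -44.8])]
64 [array([ 8.1, 50. ]), array([  7.7, -44. ])]
```

{"op": "arm_command", "data": {"plan": [{"translation": [0.1, -0.3, 0], "twist": 0, "gripper": 0.2}, {"translation": [0.15, -0.45, 1.2], "twist": 0, "gripper": 0.2}, {"translation": [0.15, -0.45, 2.4], "twist": 0, "gripper": 0.2}, {"translation": [0.15, -0.45, 3.6], "twist": 0, "gripper": 0.2}, {"translation": [0.15, -0.45, 4.8], "twist": 0, "gripper": 0.2}]}}

```text
clock: 8.57
eef_pos: [552.1, -117.3, 85.1]
tcp_rot: [3.13, 0.005, -1.666]
contact_force: [-0.2, -0.6, -1.0]
opening: 0.455
```

Run:
```python
from h import *
go(552.7,-117.5,69.4,-1.666)
im=grab_frame("wrist"); crop(im,"w9.png",150,70,420,320,3)
```

```text
clk 8.57 pos [ 552.1 -117.3   85.1] rot [ 3.13   0.005 -1.666] F [-0.2 -0.6 -1. ] op 0.455
shift cm [ 0.02 -0.08  1.56] twist -0.000
```

View pics/w9.png

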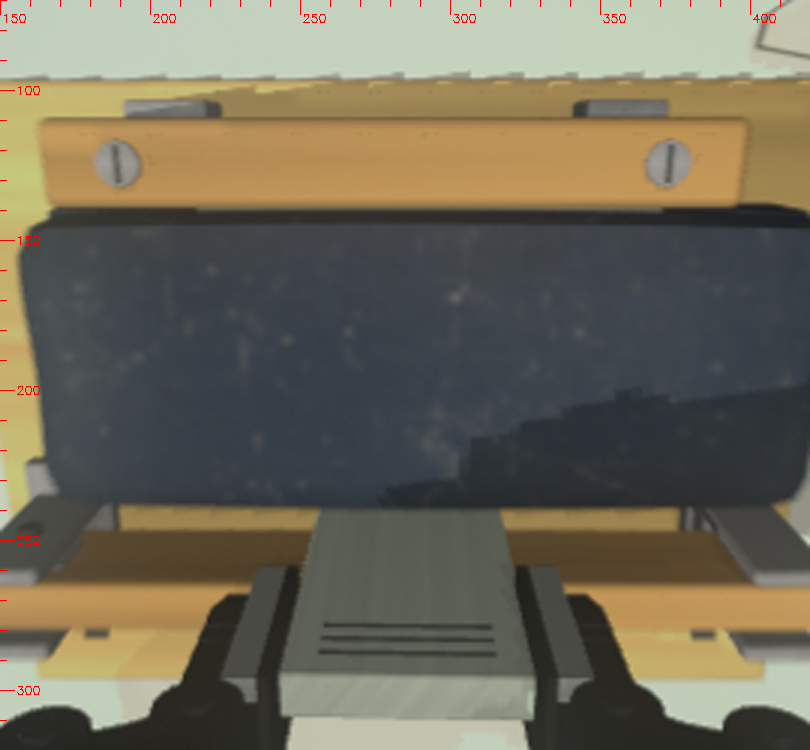

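{"op": "arm_command", "data": {"plan": [{"translation": [0, 0, 0.5], "twist": 0, "gripper": 0.2}, {"translation": [0, 0, 1], "twist": 0, "gripper": 0.2}, {"translation": [0, 0, 1.3], "twist": 0, "gripper": 0.2}, {"translation": [0, 0, 1.5], "twist": 0, "gripper": 0.2}, {"translation": [0, 0, 1.55], "twist": 0, "gripper": 0.2}]}}

```text
clock: 9.03
eef_pos: [550.9, -116.9, 68.4]
tcp_rot: [3.127, 0.005, -1.666]
contact_force: [-3.5, 1.3, 16.8]
opening: 0.455
```

{"op": "arm_command", "data": {"plan": [{"translation": [0, 0, -0.05], "twist": 0, "gripper": 0.2}, {"translation": [0, 0, -0.05], "twist": 0, "gripper": 0.5}, {"translation": [0, 0, -0.05], "twist": 0, "gripper": 0.6}, {"translation": [0, 0, -0.05], "twist": 0, "gripper": 0.7}, {"translation": [0, 0, -0.05], "twist": 0, "gripper": 0.75}]}}

```text
clock: 9.45
eef_pos: [551.0, -116.9, 68.9]
tcp_rot: [3.127, 0.005, -1.666]
contact_force: [0.3, 0.1, 0.5]
opening: 0.753
```

Run:
```python
from h import *
go(552.7,-117.5,69.4,-1.666)
im=grab_frame("wrist"); crop(im,"w10.png",150,70,420,320,3)
im=grab_frame("side"); crop(im,"s10.png",235,160,385,325,4)
```

```text
clk 9.45 pos [ 551.  -116.9   68.9] rot [ 3.127  0.005 -1.666] F [0.3 0.1 0.5] op 0.753
shift cm [ 0.04 -0.18 -0.06] twist -0.000
```

View pics/w10.png

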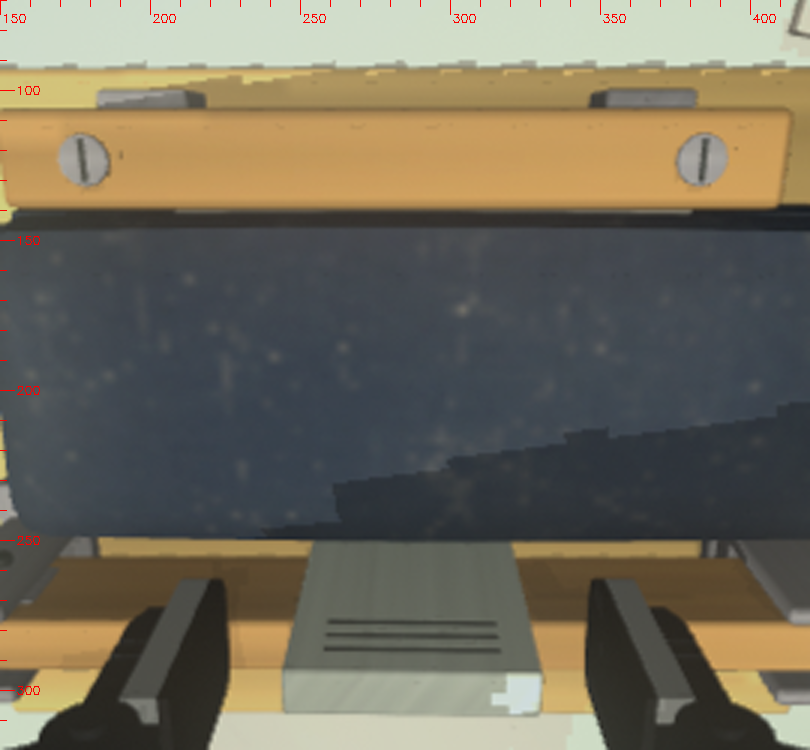

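View pics/s10.png

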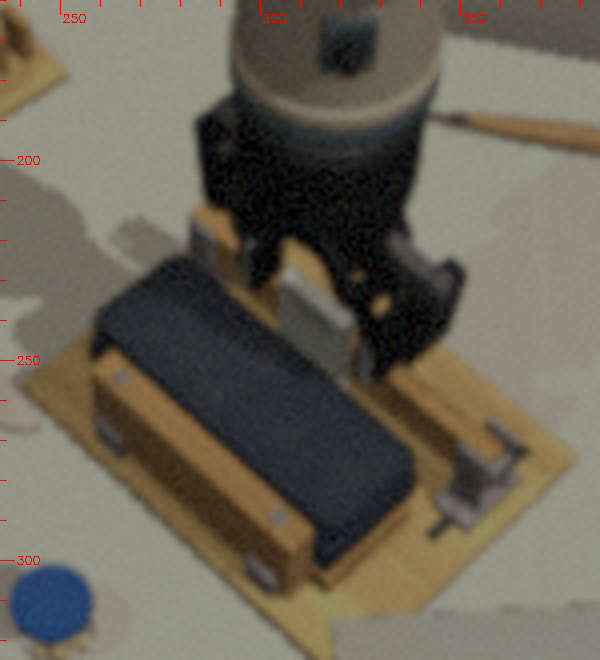

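{"op": "arm_command", "data": {"plan": [{"translation": [0, 0, -1], "twist": 0, "gripper": 0.8}, {"translation": [0, 0, -2.5], "twist": 0, "gripper": 0.85}, {"translation": [0, 0, -5], "twist": 0, "gripper": 0.9}, {"translation": [0, 0, -8], "twist": 0, "gripper": 1}, {"translation": [0, 0, -11], "twist": 0, "gripper": 1}]}}

```text
clock: 9.97
eef_pos: [552.0, -117.6, 180.3]
tcp_rot: [3.126, 0.006, -1.666]
contact_force: [-0.0, -0.5, 0.0]
opening: 0.999
```

Run:
```python
from h import *
import pickle
go(577.5,-394,185,-1.735)
m=camera_model("wrist");im=grab_frame("wrist"); cv2.imwrite("pics/wrist11.png",im); pickle.dump(m,open("cam11.pkl","wb"))
crop(im,"w11.png",130,70,400,290,3)
```

```text
clk 9.97 pos [ 552.  -117.6  180.3] rot [ 3.126  0.006 -1.666] F [-0.  -0.5  0. ] op 0.999
shift cm [27.27 -5.17 -0.7 ] twist 0.069
```

View pics/w11.png

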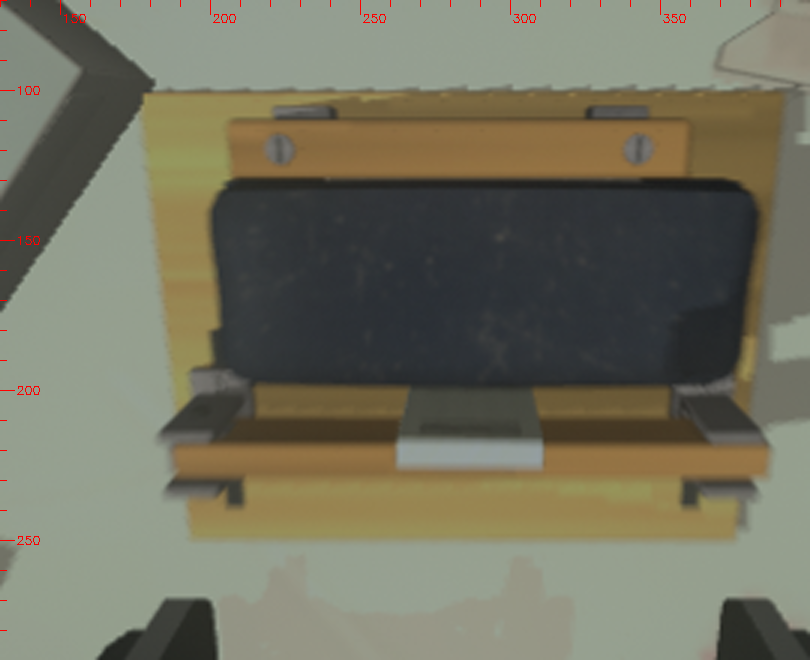

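Run:
```python
from h import *
import pickle
m=pickle.load(open("cam3.pkl","rb")); m1=pickle.load(open("cam1.pkl","rb"))["wrist"]; S=camera_model("side")
for z in (0,100,200): print(z,unp(m,(420,115),z).round(),unp(m,(352,0),z).round(), unp(m1,(478,128),z).round(),unp(m1,(388,0),z).round(),"side",unp(S,(147,70),z).round(),unp(S,(75,400),z).round())
```

```text
0 [ 555. -513.    0.] [ 672. -449.    0.] [ 599. -497.    0.] [ 756. -376.    0.] side [ 375. -812.   -0.] [1013. -249.    0.]
100 [ 561. -470.  100.] [ 642. -425.  100.] [ 609. -434.  100.] [ 727. -344.  100.] side [ 445. -698.  100.] [1009. -200.  100.]
200 [ 567. -426.  200.] [ 613. -401.  200.] [ 619. -371.  200.] [ 698. -311.  200.] side [ 515. -584.  200.] [1005. -151.  200.]
```

View pics/side8.png

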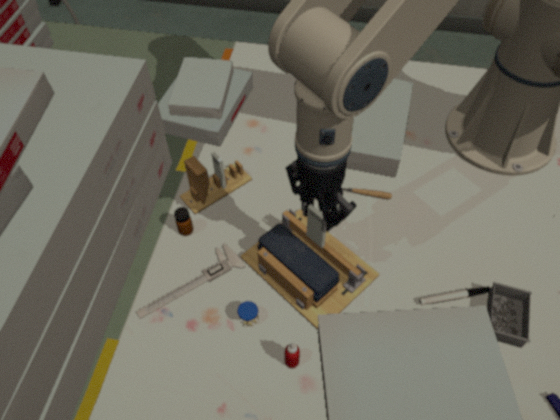

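{"op": "arm_command", "data": {"plan": [{"translation": [4, -0.8, 0], "twist": 0.02, "gripper": 0.75}, {"translation": [8, -1.5, 0], "twist": 0.04, "gripper": 0.75}, {"translation": [12, -2.3, 0], "twist": 0.06, "gripper": 0.75}, {"translation": [16, -3, 0], "twist": 0.07, "gripper": 0.75}, {"translation": [19, -3.6, 0], "twist": 0.07, "gripper": 0.75}]}}

```text
clock: 10.43
eef_pos: [573.1, -314.0, 186.3]
tcp_rot: [3.136, 0.003, -1.738]
contact_force: [-0.0, 0.9, -0.2]
opening: 0.748
```

```bash
python3 -c "
from h import *
go(578.5,-395.5,120,-1.735)"
```

```text
clk 10.43 pos [ 573.1 -314.   186.3] rot [ 3.136e+00  3.000e-03 -1.738e+00] F [-0.   0.9 -0.2] op 0.748
shift cm [ 7.97 -1.93  6.59] twist -0.003
```

{"op": "arm_command", "data": {"plan": [{"translation": [2.5, -0.6, 0.5], "twist": 0, "gripper": 0.75}, {"translation": [5, -1.2, 1.5], "twist": 0, "gripper": 0.75}, {"translation": [7, -1.7, 3], "twist": 0, "gripper": 0.75}, {"translation": [8, -1.9, 5], "twist": 0, "gripper": 0.75}, {"translation": [8, -1.9, 6.6], "twist": 0, "gripper": 0.75}]}}

```text
clock: 10.85
eef_pos: [577.9, -398.4, 119.3]
tcp_rot: [3.136, 0.002, -1.74]
contact_force: [-0.9, 1.2, -0.9]
opening: 0.746
```

Run:
```python
from h import *
grab_frame("wrist")
go(578.5,-395.5,70,-1.735)
m=camera_model("wrist");im=grab_frame("wrist"); cv2.imwrite("pics/wrist12.png",im)
import pickle; pickle.dump(m,open("cam12.pkl","wb"))
```

```text
clk 10.90 pos [ 576.2 -396.1  115.7] rot [ 3.132  0.005 -1.739] F [-1.2  1.  -2.4] op 0.749
shift cm [-0.07 -0.26  4.57] twist -0.004
```

View pics/wrist12.png

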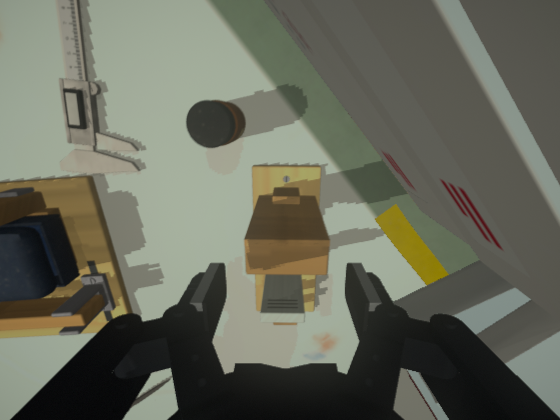

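Run:
```python
from h import *
import pickle
m=pickle.load(open("cam12.pkl","rb"))
s=sense(); R=Ro.from_euler("xyz",s["tcp_rot"]).as_matrix(); print(s["eef_pos"],s["tcp_rot"])
for dz in (0,4.5):
    M=dict(m); M["pose"]=m["pose"].copy(); M["pose"][2,3]+=dz
    P=np.array([R.T@(unp(M,p,103)-s["eef_pos"]) for p in ((247,239),(328,239),(327.5,274),(246,272))]); print(P.round(1).tolist(),P.mean(0).round(1))
```

```text
[ 576.24148872 -395.26336784  117.11545379] [ 3.1309753   0.00526069 -1.7386711 ]
[[-21.3, -14.6, 14.1], [25.4, -14.7, 13.8], [26.2, 8.3, 14.1], [-22.9, 7.0, 14.3]] [ 1.8 -3.5 14.1]
[[-22.0, -12.6, 14.1], [26.1, -12.7, 13.8], [26.9, 11.0, 14.1], [-23.6, 9.7, 14.3]] [ 1.8 -1.1 14.1]
```

{"op": "arm_command", "data": {"plan": [{"translation": [0.2, -0.15, 0.3], "twist": 0, "gripper": 0.75}, {"translation": [0.2, -0.15, 1.3], "twist": 0, "gripper": 0.75}, {"translation": [0.2, -0.15, 2.6], "twist": 0, "gripper": 0.75}, {"translation": [0.2, -0.15, 3.8], "twist": 0, "gripper": 0.75}, {"translation": [0.2, -0.15, 4.6], "twist": 0, "gripper": 0.75}]}}

```text
clock: 11.37
eef_pos: [576.4, -396.5, 69.4]
tcp_rot: [3.13, 0.006, -1.738]
contact_force: [0.1, -0.4, -0.2]
opening: 0.749
```

{"op": "arm_command", "data": {"plan": [{"translation": [0, 0, 0], "twist": 0, "gripper": 0.65}, {"translation": [0, 0, 0], "twist": 0, "gripper": 0.55}, {"translation": [0, 0, 0], "twist": 0, "gripper": 0.4}, {"translation": [0, 0, 0], "twist": 0, "gripper": 0.3}, {"translation": [0, 0, 0], "twist": 0, "gripper": 0.3}], "squeeze": 110}}

```text
clock: 11.78
eef_pos: [576.1, -396.3, 69.6]
tcp_rot: [3.129, 0.006, -1.738]
contact_force: [-2.2, 0.8, -1.7]
opening: 0.566
```

Run:
```python
from h import *
go(578.5,-395.5,70,-1.735)
m=camera_model("wrist");im=grab_frame("wrist"); crop(im,"w13.png",170,140,400,340,3)
s=sense();R=Ro.from_euler("xyz",s["tcp_rot"]).as_matrix()
```

```text
clk 11.78 pos [ 576.1 -396.3   69.6] rot [ 3.129  0.006 -1.738] F [-2.2  0.8 -1.7] op 0.566
shift cm [-0.12 -0.22 -0.04] twist -0.003
```

View pics/w13.png

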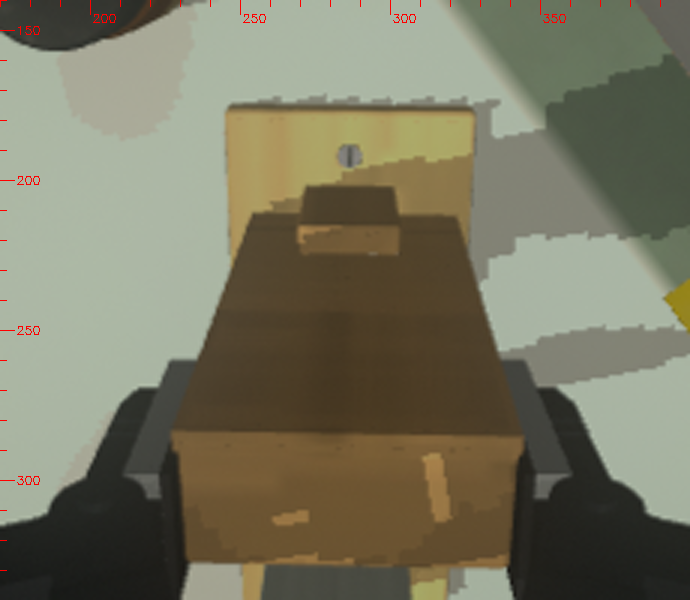

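Run:
```python
from h import *
m=camera_model("wrist"); s=sense(); R=Ro.from_euler("xyz",s["tcp_rot"]).as_matrix()
for dz in (0,4.5):
    M=dict(m); M["pose"]=m["pose"].copy(); M["pose"][2,3]+=dz
    print([(unp(M,p,103)-s["eef_pos"]).round(1).tolist()+(R.T@(unp(M,p,103)-s["eef_pos"])).round(1).tolist() for p in ((284,285),(284,328))])
```

```text
[[13.6, -1.9, 33.4, -0.6, -13.3, -33.6], [-8.6, 1.9, 33.4, -0.6, 9.2, -33.3]]
[[10.7, -1.4, 33.4, -0.7, -10.4, -33.5], [-12.4, 2.6, 33.4, -0.7, 13.1, -33.2]]
```

{"op": "arm_command", "data": {"plan": [{"translation": [0, 0, 0], "twist": 0, "gripper": 0.3}, {"translation": [0, 0, -0.8], "twist": 0, "gripper": 0.3}, {"translation": [0, 0, -2.5], "twist": 0, "gripper": 0.3}, {"translation": [0, 0, -4.5], "twist": 0, "gripper": 0.3}, {"translation": [0, 0, -7], "twist": 0, "gripper": 0.3}]}}

```text
clock: 12.25
eef_pos: [577.0, -396.8, 140.3]
tcp_rot: [3.129, 0.006, -1.738]
contact_force: [-0.5, -0.1, -0.4]
opening: 0.568
```

{"op": "arm_command", "data": {"plan": [{"translation": [0, 0, -2], "twist": 0, "gripper": 0.3}, {"translation": [0, 0, -4], "twist": 0, "gripper": 0.3}, {"translation": [0, 0, -5.5], "twist": 0, "gripper": 0.3}, {"translation": [0, 0, -6], "twist": 0, "gripper": 0.3}, {"translation": [0, 0, -6], "twist": 0, "gripper": 0.3}]}}

```text
clock: 12.67
eef_pos: [578.9, -398.1, 202.9]
tcp_rot: [3.133, 0.004, -1.738]
contact_force: [0.2, 0.5, -1.3]
opening: 0.576
```

Run:
```python
from h import *
go(536,-117.5,190,-1.666)
im=grab_frame("wrist"); cv2.imwrite("pics/wrist14.png",im)
```

```text
clk 12.67 pos [ 578.9 -398.1  202.9] rot [ 3.133  0.004 -1.738] F [ 0.2  0.5 -1.3] op 0.576
shift cm [-26.94   8.9    1.49] twist -0.072
```

View pics/wrist14.png

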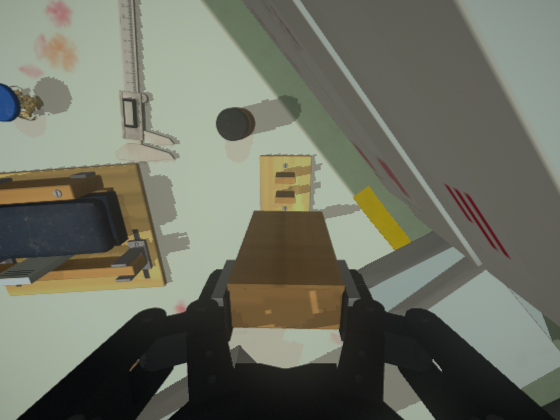

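```bash
sed -e 's/cam2/cam11/' -e 's/^L=.*/L=[((95,107.5,10),(178,101)),((95,-107.5,10),(390,100.5)),((-70,-107.5,10),(375.5,249.5)),((-70,107.5,10),(193,249.5)),((70,65,62),(207,129)),((70,-65,62),(359,128.5))]/' -e 's/^B=.*/B=[((6,97,55),(186.5,218.5)),((6,-97,55),(386.5,217.5)),((-6,97,55),(188,229)),((-6,-97,55),(385.5,228.5))]/' -e '/^for/d' fit3.py > fit11.py
cat >> fit11.py <<'E'
M=cam(q[5])
print("plate top",[(loc(unp(M,u,98)),unp(M,u,98).round(1)) for u in ((262.5,216),(311,216),(262,225.5),(310.5,225.5))])
print("plate foot +x?",[(loc(unp(M,u,60))) for u in ((267,199),(303,199))])
for z in (55,60,64): print(z,[loc(unp(M,uv,z)) for uv in ((220,198),(340,198))])
E
python3 fit11.py
```

```text
[ 5.51425e+02 -1.14910e+02 -9.20000e-02 -1.90650e+01 -2.81100e+00
 -2.49000e-01]
[[-2.3, -0.4], [1.6, -0.9], [-0.4, -0.0], [0.7, 0.1], [-0.0, 0.6], [-0.1, 0.5], [0.4, -0.7], [-0.2, -0.1], [0.4, 0.1], [-0.6, 0.4]]
plate top [(array([ 4.2, 16.5]), array([557.1, -98.9,  98. ])), (array([  4.1, -23. ]), array([ 553.4, -138.2,   98. ])), (array([-4.1, 17.1]), array([548.9, -97.5,  98. ])), (array([ -4.2, -22.8]), array([ 545.2, -137.2,   98. ]))]
plate foot +x? [array([ 7.3, 15.2]), array([  7.3, -18.4])]
55 [array([ 6.9, 60.3]), array([  6.7, -53.8])]
60 [array([ 8.4, 59.1]), array([  8.2, -52.8])]
64 [array([ 9.6, 58.1]), array([  9.3, -52.1])]
```

```bash
python3 -c "
from h import *
go(532.6,-116.2,178,-1.667)"
```

```text
clk 12.72 pos [ 578.2 -397.5  201.2] rot [ 3.131  0.005 -1.738] F [ 0.3  0.  -1.2] op 0.570
shift cm [-26.97   9.16   2.57] twist -0.071
```

{"op": "arm_command", "data": {"plan": [{"translation": [-3.5, 1.2, 0], "twist": -0.02, "gripper": 0.3}, {"translation": [-7, 2.4, 0], "twist": -0.04, "gripper": 0.3}, {"translation": [-10.5, 3.6, 0], "twist": -0.06, "gripper": 0.3}, {"translation": [-14, 4.8, 0], "twist": -0.07, "gripper": 0.3}, {"translation": [-17.5, 6, 0], "twist": -0.07, "gripper": 0.3}]}}

```text
clock: 13.13
eef_pos: [546.9, -213.2, 201.3]
tcp_rot: [3.13, 0.007, -1.668]
contact_force: [0.7, 0.2, -0.0]
opening: 0.571
```

```bash
python3 -c "
from h import *
go(532.6,-116.2,175,-1.667)"
```

```text
clk 13.13 pos [ 546.9 -213.2  201.3] rot [ 3.13   0.007 -1.668] F [ 0.7  0.2 -0. ] op 0.571
shift cm [-9.5   2.34  2.73] twist -0.001
```

{"op": "arm_command", "data": {"plan": [{"translation": [-3, 0.8, 0.5], "twist": 0, "gripper": 0.3}, {"translation": [-6, 1.5, 1], "twist": 0, "gripper": 0.3}, {"translation": [-8.5, 2.1, 2], "twist": 0, "gripper": 0.3}, {"translation": [-9.5, 2.3, 2.5], "twist": 0, "gripper": 0.3}, {"translation": [-9.5, 2.3, 2.7], "twist": 0, "gripper": 0.3}]}}

```text
clock: 13.55
eef_pos: [531.6, -114.1, 173.6]
tcp_rot: [3.127, 0.007, -1.666]
contact_force: [0.4, -0.2, -0.3]
opening: 0.566
```

Run:
```python
from h import *
import pickle
grab_frame("wrist")
go(532.6,-116.2,160,-1.667)
m=camera_model("wrist");im=grab_frame("wrist"); cv2.imwrite("pics/wrist15.png",im); crop(im,"w15.png",170,70,410,330,3)
pickle.dump((m,sense()),open("cam15.pkl","wb"))
im=grab_frame("side"); crop(im,"s15.png",235,130,385,325,4)
```

```text
clk 13.60 pos [ 532.2 -115.6  173.9] rot [ 3.128  0.007 -1.666] F [-0.3 -0.4 -1.2] op 0.568
shift cm [ 0.07 -0.06  1.38] twist 0.001
```

View pics/w15.png

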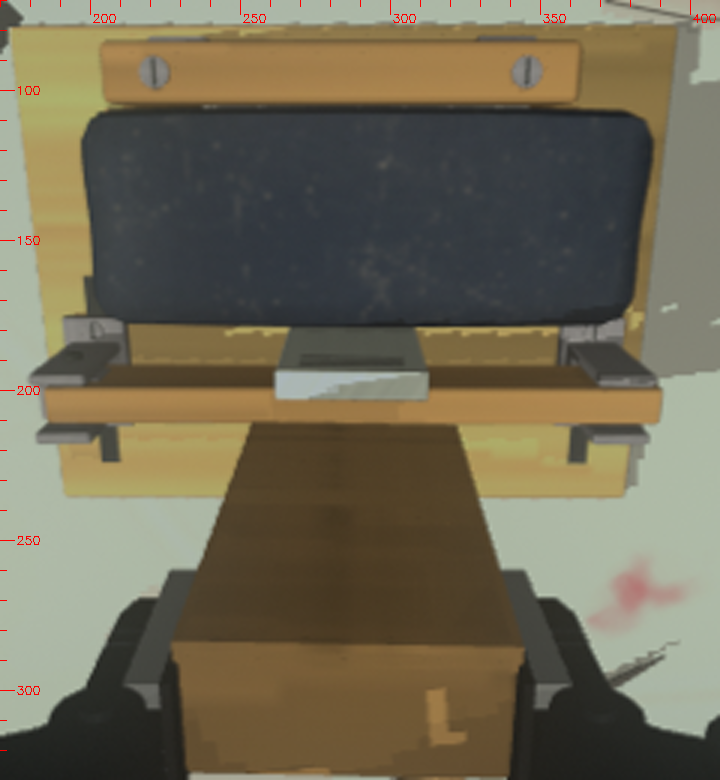

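View pics/s15.png

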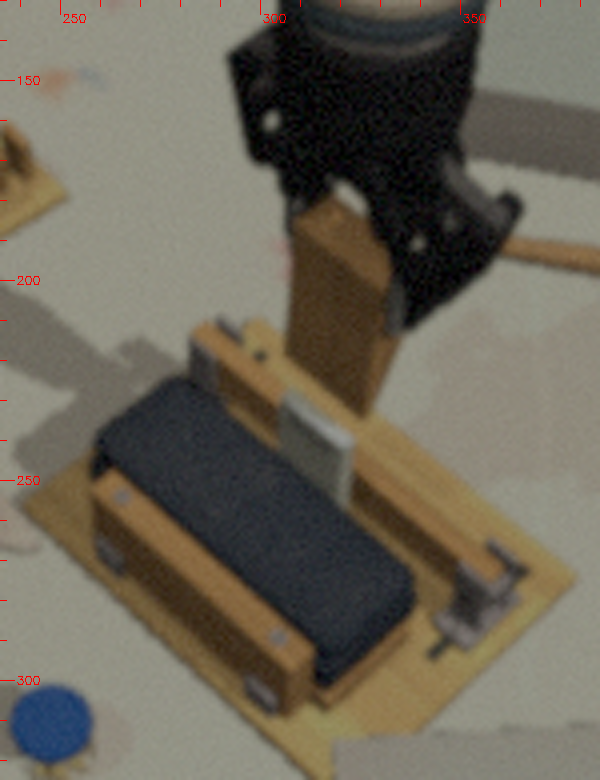

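```bash
cat > fit15.py <<'E'
from h import *
import pickle
m,s=pickle.load(open("cam15.pkl","rb"))
yaw=-.094
for dz in (0,4.5):
    M=dict(m); M["pose"]=m["pose"].copy(); M["pose"][2,3]+=dz
    def loc(u,z):
        v=unp(M,u,z)[:2]-[551.3,-114.8]; c,sn=np.cos(yaw),np.sin(yaw); return np.array([c*v[0]+sn*v[1],-sn*v[0]+c*v[1]]).round(1)
    print(dz,"foot",loc((254,211.3),112.3),loc((320,211.3),112.3),"plate top",loc((261.5,194),98),loc((261,203),98),loc((312,203),98),"bar",loc((285,199.7),55),loc((285,210.7),55), "case", loc((285,178.5),60))
E
python3 fit15.py
```

```text
0 foot [-4.4 20.9] [ -4.3 -27.6] plate top [ 4.8 16.3] [-2.4 16.9] [ -2.4 -22.8] bar [-12.6  -1.4] [-23.4  -1.4] case [ 8.6 -1.5]
4.5 foot [-5.9 21.5] [ -5.9 -28.1] plate top [ 3.6 16.8] [-3.8 17.4] [ -3.8 -23.2] bar [-13.9  -1.4] [-24.9  -1.3] case [ 7.6 -1.4]
```

{"op": "arm_command", "data": {"plan": [{"translation": [0, 0.1, 0], "twist": 0, "gripper": 0.3}, {"translation": [0, 0.1, 0.8], "twist": 0, "gripper": 0.3}, {"translation": [0, 0.1, 1.6], "twist": 0, "gripper": 0.3}, {"translation": [0, 0.1, 2.4], "twist": 0, "gripper": 0.3}, {"translation": [0, 0.1, 2.6], "twist": 0, "gripper": 0.3}]}}

```text
clock: 14.12
eef_pos: [530.9, -117.0, 147.1]
tcp_rot: [3.127, 0.007, -1.669]
contact_force: [-1.3, 0.4, -0.4]
opening: 0.568
```

Run:
```python
from h import *
go(532.6,-116.2,111.6,-1.667)
im=grab_frame("wrist"); crop(im,"w16.png",170,70,410,330,3)
im=grab_frame("side"); crop(im,"s16.png",235,130,385,325,4)
```

```text
clk 14.12 pos [ 530.9 -117.   147.1] rot [ 3.127  0.007 -1.669] F [-1.3  0.4 -0.4] op 0.568
shift cm [-0.07 -0.21  3.55] twist -0.002
```

View pics/w16.png

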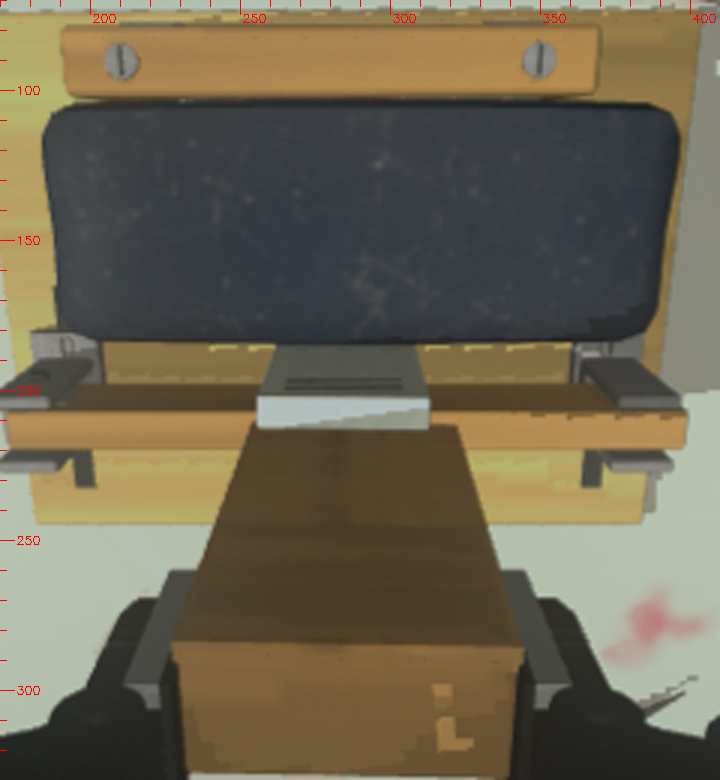

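View pics/s16.png

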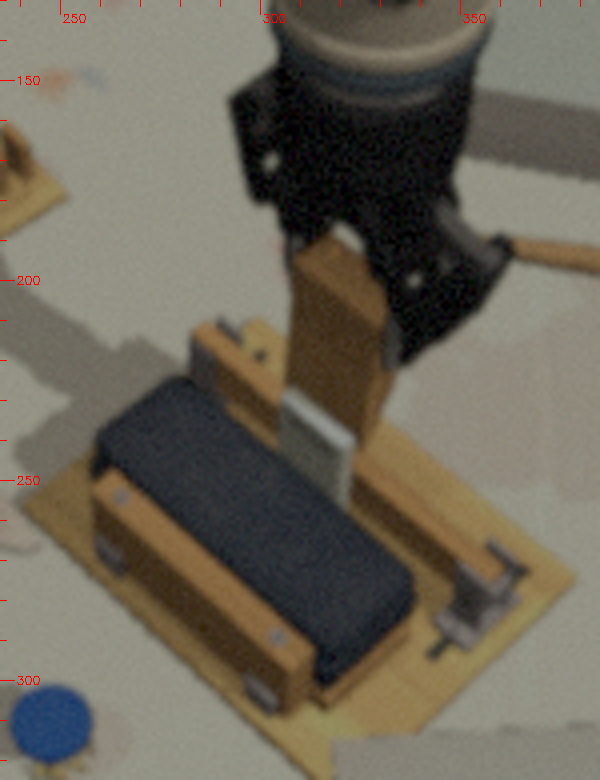

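{"op": "arm_command", "data": {"plan": [{"translation": [-0.05, -0.05, 0.8], "twist": 0, "gripper": 0.3}, {"translation": [-0.05, -0.05, 1.6], "twist": 0, "gripper": 0.3}, {"translation": [-0.05, -0.05, 2.4], "twist": 0, "gripper": 0.3}, {"translation": [-0.05, -0.05, 3], "twist": 0, "gripper": 0.3}, {"translation": [-0.05, -0.05, 3.4], "twist": 0, "gripper": 0.3}]}}

```text
clock: 14.63
eef_pos: [530.9, -116.0, 112.8]
tcp_rot: [3.126, 0.007, -1.668]
contact_force: [-0.1, 0.3, -0.5]
opening: 0.569
```

Run:
```python
from h import *
go(532.6,-116.2,105,-1.667)
im=grab_frame("wrist"); crop(im,"w17.png",170,70,410,330,3)
im=grab_frame("side"); crop(im,"s17.png",235,130,385,325,4)
```

```text
clk 14.63 pos [ 530.9 -116.   112.8] rot [ 3.126  0.007 -1.668] F [-0.1  0.3 -0.5] op 0.569
shift cm [ 0.01 -0.19  0.77] twist -0.001
```

View pics/w17.png

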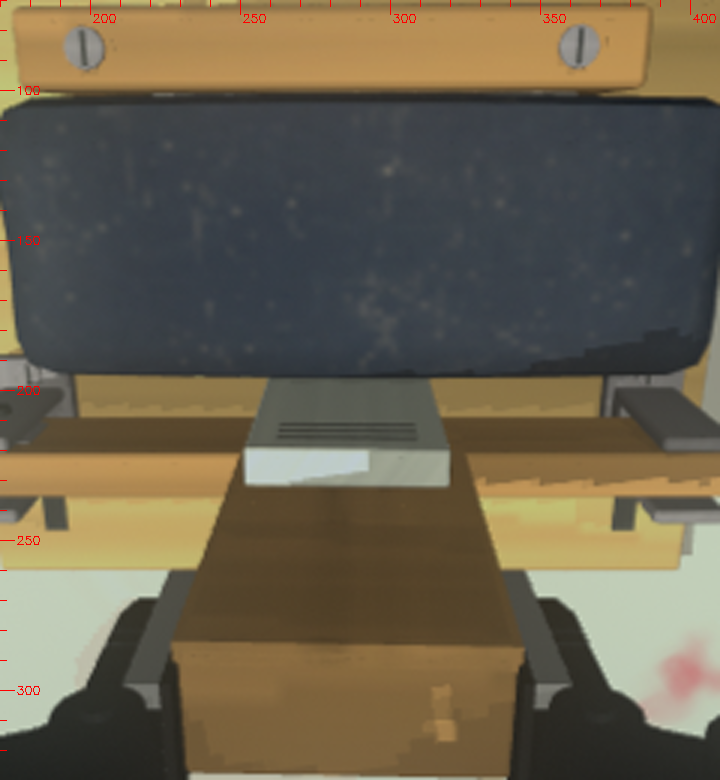

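View pics/s17.png

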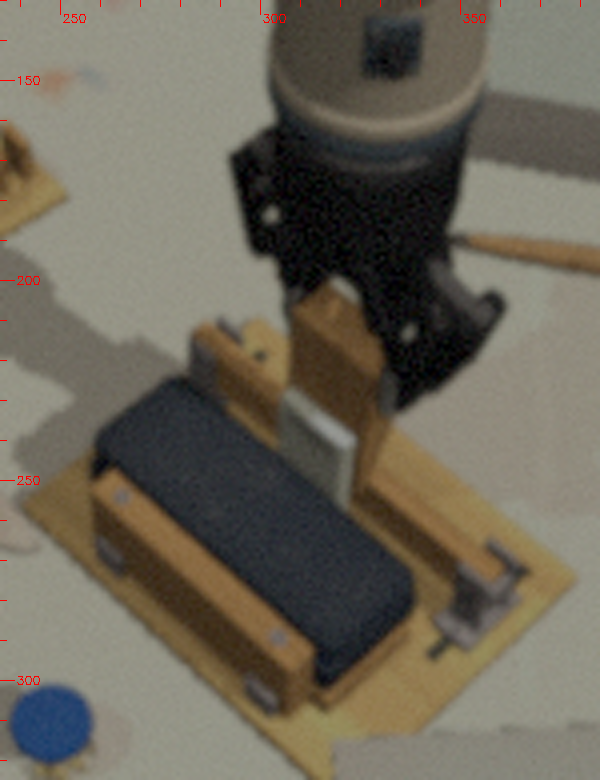

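{"op": "arm_command", "data": {"plan": [{"translation": [0, -0.05, 0.15], "twist": 0, "gripper": 0.3}, {"translation": [0, -0.1, 0.3], "twist": 0, "gripper": 0.3}, {"translation": [0, -0.1, 0.5], "twist": 0, "gripper": 0.3}, {"translation": [0, -0.1, 0.7], "twist": 0, "gripper": 0.3}, {"translation": [0, -0.15, 0.8], "twist": 0, "gripper": 0.3}]}}

```text
clock: 15.15
eef_pos: [532.1, -116.0, 104.8]
tcp_rot: [3.126, 0.007, -1.668]
contact_force: [-0.5, 0.3, -0.5]
opening: 0.568
```

{"op": "arm_command", "data": {"plan": [{"translation": [0, -0.1, 0], "twist": 0, "gripper": 0.3}, {"translation": [0, -0.2, 0.1], "twist": 0, "gripper": 0.3}, {"translation": [0, -0.3, 0.2], "twist": 0, "gripper": 0.3}, {"translation": [0, -0.4, 0.3], "twist": 0, "gripper": 0.3}, {"translation": [0, -0.45, 0.4], "twist": 0, "gripper": 0.3}]}}

```text
clock: 15.57
eef_pos: [535.8, -116.3, 100.5]
tcp_rot: [3.124, 0.007, -1.668]
contact_force: [-3.1, 0.6, 1.4]
opening: 0.567
```

Run:
```python
from h import *
go(538,-116.2,95,-1.667)
im=grab_frame("wrist"); crop(im,"w18.png",170,70,410,330,3)
```

```text
clk 15.57 pos [ 535.8 -116.3  100.5] rot [ 3.124  0.007 -1.668] F [-3.1  0.6  1.4] op 0.567
shift cm [-0.03 -0.23  0.55] twist -0.001
```

View pics/w18.png

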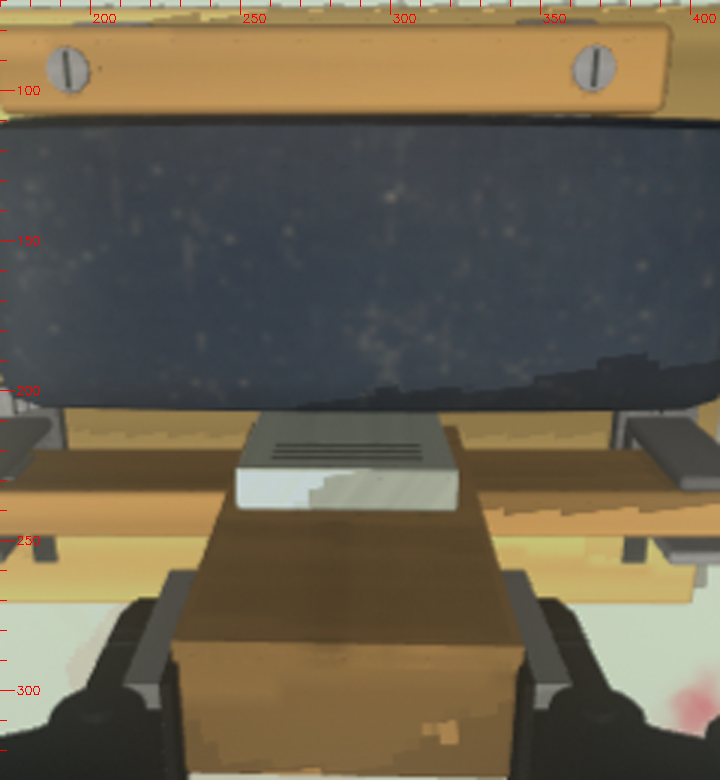

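{"op": "arm_command", "data": {"plan": [{"translation": [0, -0.05, 0.1], "twist": 0, "gripper": 0.3}, {"translation": [0, -0.1, 0.2], "twist": 0, "gripper": 0.3}, {"translation": [0, -0.15, 0.3], "twist": 0, "gripper": 0.3}, {"translation": [0, -0.2, 0.4], "twist": 0, "gripper": 0.3}, {"translation": [0, -0.2, 0.5], "twist": 0, "gripper": 0.3}]}}

```text
clock: 16.03
eef_pos: [536.5, -116.3, 95.0]
tcp_rot: [3.122, 0.007, -1.668]
contact_force: [-6.4, 0.5, 5.1]
opening: 0.573
```

{"op": "arm_command", "data": {"plan": [{"translation": [0, -0.03, 0.1], "twist": 0, "gripper": 0.3}, {"translation": [0, -0.06, 0.2], "twist": 0, "gripper": 0.3}, {"translation": [0, -0.1, 0.3], "twist": 0, "gripper": 0.3}, {"translation": [0, -0.1, 0.35], "twist": 0, "gripper": 0.3}, {"translation": [0, -0.1, 0.4], "twist": 0, "gripper": 0.3}]}}

```text
clock: 16.45
eef_pos: [536.7, -116.2, 90.8]
tcp_rot: [3.12, 0.007, -1.668]
contact_force: [-6.1, 1.4, 2.4]
opening: 0.566
```

Run:
```python
from h import *
go(538,-116.2,90,-1.667)
im=grab_frame("wrist"); crop(im,"w19.png",170,70,410,330,3)
im=grab_frame("side"); crop(im,"s19.png",235,130,385,325,4)
im=grab_frame("scene"); crop(im,"sc19.png",180,130,360,270,4)
```

```text
clk 16.45 pos [ 536.7 -116.2   90.8] rot [ 3.12   0.007 -1.668] F [-6.1  1.4  2.4] op 0.566
shift cm [-0.01 -0.13  0.08] twist -0.001
```

View pics/w19.png

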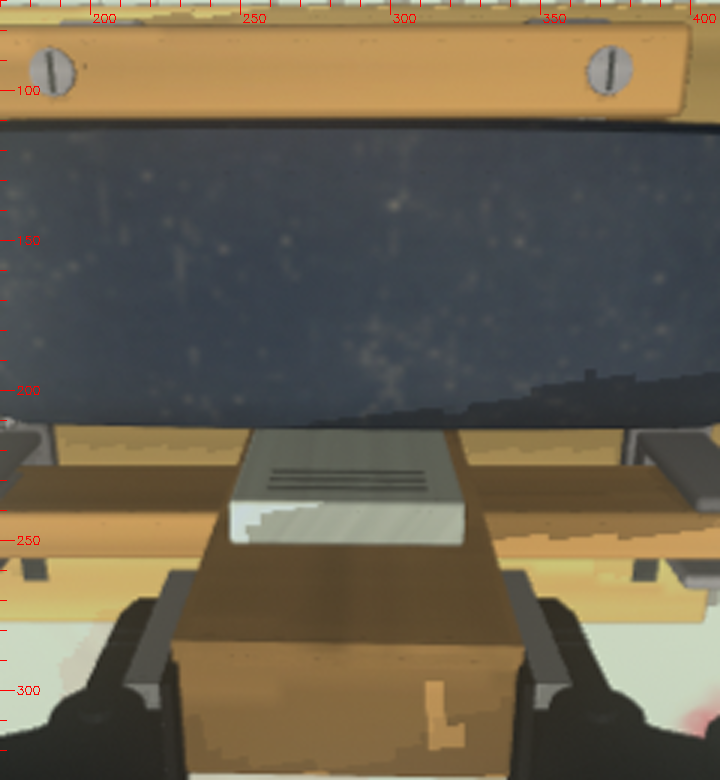

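View pics/s19.png

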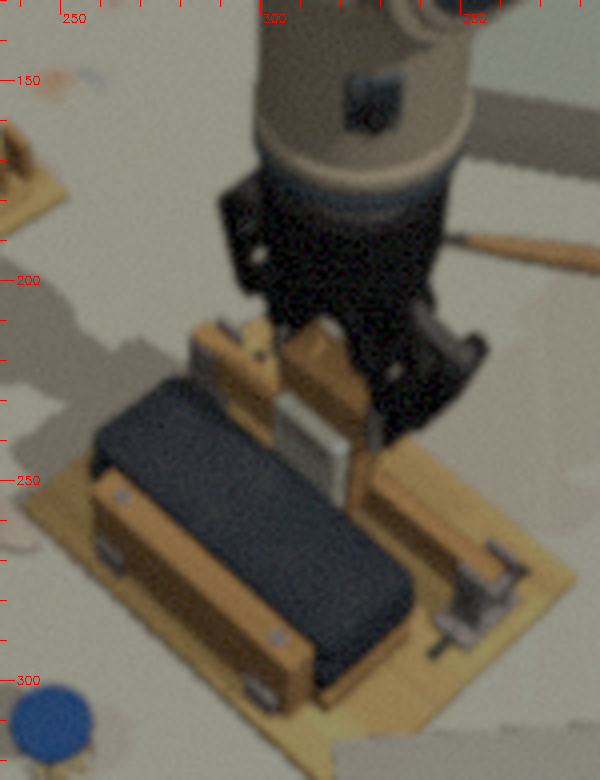

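View pics/sc19.png

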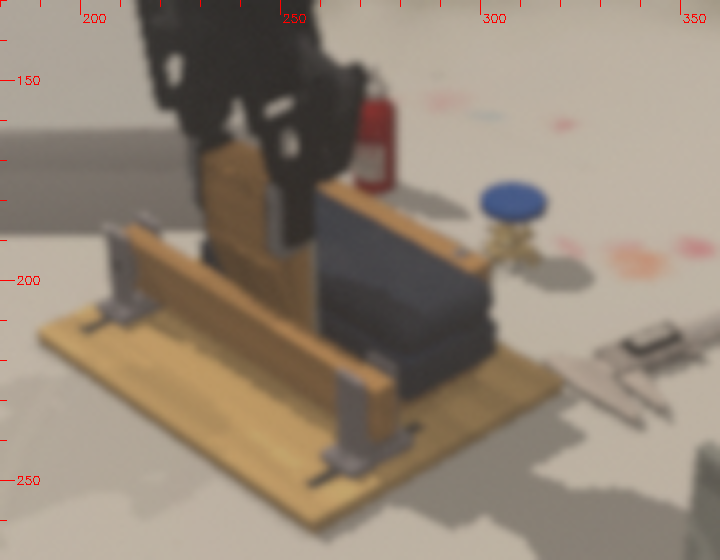

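{"op": "arm_command", "data": {"plan": [{"translation": [0, 0, 0.1], "twist": 0, "gripper": 0.3}, {"translation": [0, 0, 0.2], "twist": 0, "gripper": 0.3}, {"translation": [0, 0, 0.25], "twist": 0, "gripper": 0.3}, {"translation": [0, 0, 0.3], "twist": 0, "gripper": 0.3}, {"translation": [0, 0, 0.3], "twist": 0, "gripper": 0.3}], "squeeze": 120}}

```text
clock: 17.02
eef_pos: [537.3, -116.3, 88.5]
tcp_rot: [3.121, 0.007, -1.668]
contact_force: [-6.9, 0.8, 11.6]
opening: 0.569
```

{"op": "arm_command", "data": {"plan": [{"translation": [0, -0.03, 0.1], "twist": 0, "gripper": 0.3}, {"translation": [0, -0.05, 0.15], "twist": 0, "gripper": 0.3}, {"translation": [0, -0.05, 0.2], "twist": 0, "gripper": 0.3}, {"translation": [0, -0.05, 0.25], "twist": 0, "gripper": 0.3}, {"translation": [0, -0.05, 0.3], "twist": 0, "gripper": 0.3}]}}

```text
clock: 17.43
eef_pos: [537.6, -116.4, 87.5]
tcp_rot: [3.121, 0.007, -1.668]
contact_force: [-14.4, 1.9, 32.0]
opening: 0.569
```

{"op": "arm_command", "data": {"plan": [{"translation": [0, 0, 0.3], "twist": 0, "gripper": 0.3}, {"translation": [0, 0, 0.4], "twist": 0, "gripper": 0.3}, {"translation": [0, 0, 0.4], "twist": 0, "gripper": 0.3}, {"translation": [0, 0, 0.4], "twist": 0, "gripper": 0.3}, {"translation": [0, 0, 0.4], "twist": 0, "gripper": 0.3}]}}

```text
clock: 17.85
eef_pos: [537.7, -116.4, 86.6]
tcp_rot: [3.122, 0.007, -1.667]
contact_force: [-16.5, 2.4, 40.7]
opening: 0.569
```

Run:
```python
from h import *
go(538,-116.2,87,-1.667)
m=camera_model("wrist");im=grab_frame("wrist"); crop(im,"w20.png",170,70,410,330,3)
im=grab_frame("side"); crop(im,"s20.png",235,180,385,325,5)
im=grab_frame("scene"); crop(im,"sc20.png",180,130,320,270,5)
go(538,-116.2,87,-1.667)
```

```text
clk 17.85 pos [ 537.7 -116.4   86.6] rot [ 3.122  0.007 -1.667] F [-16.5   2.4  40.7] op 0.569
shift cm [-0.02 -0.03 -0.04] twist -0.000
clk 18.00 pos [ 537.7 -116.4   86.6] rot [ 3.122  0.007 -1.667] F [-15.7   2.9  40.7] op 0.571
shift cm [-0.02 -0.03 -0.04] twist -0.000
```

View pics/w20.png

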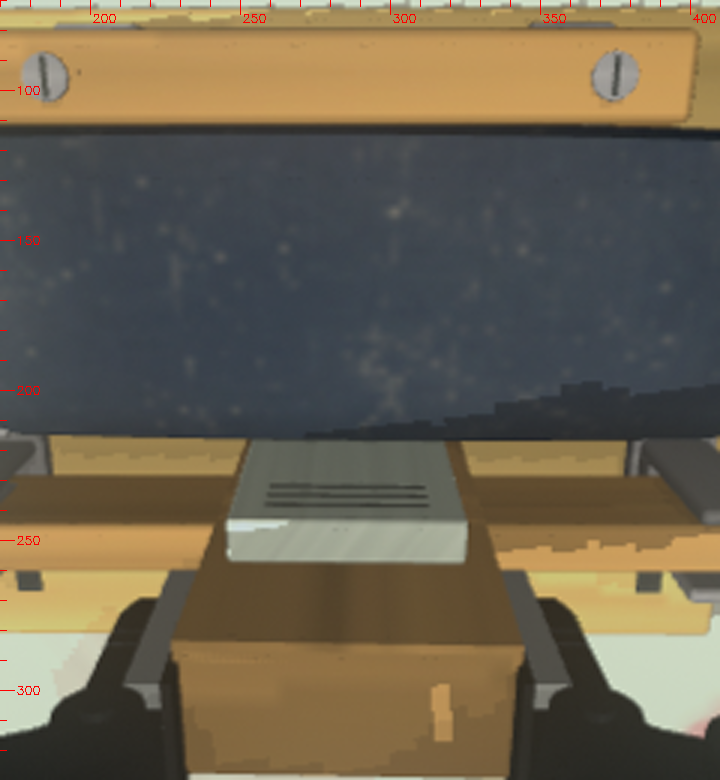

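View pics/s20.png

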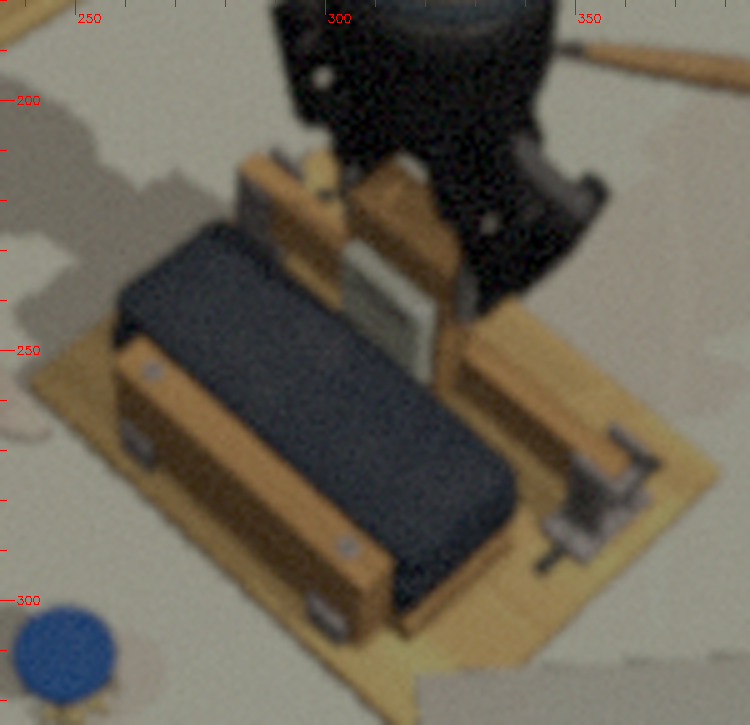

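View pics/sc20.png

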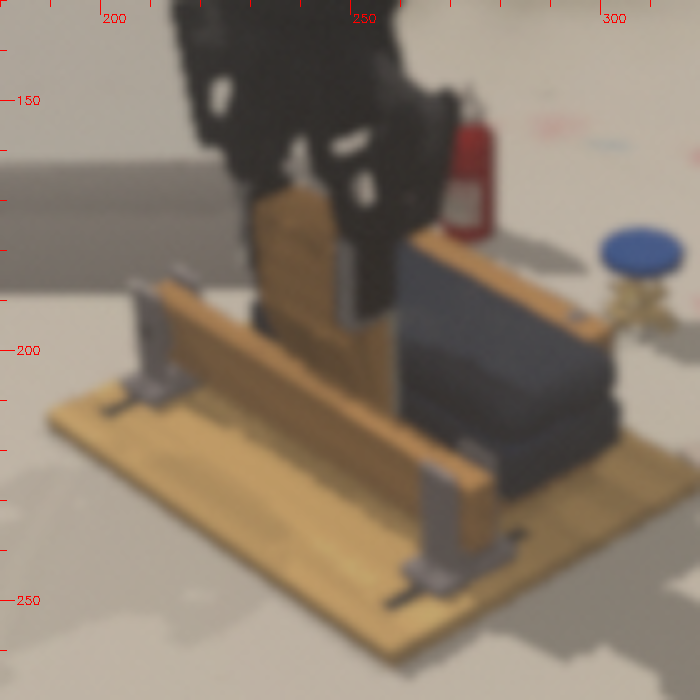

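{"op": "arm_command", "data": {"plan": [{"translation": [0, 0.04, 0.35], "twist": 0, "gripper": 0.3}, {"translation": [0, 0.08, 0.4], "twist": 0, "gripper": 0.3}, {"translation": [0, 0.08, 0.45], "twist": 0, "gripper": 0.3}, {"translation": [0, 0.08, 0.45], "twist": 0, "gripper": 0.3}, {"translation": [0, 0.08, 0.45], "twist": 0, "gripper": 0.3}]}}

```text
clock: 18.42
eef_pos: [537.7, -116.4, 86.4]
tcp_rot: [3.124, 0.007, -1.667]
contact_force: [-17.7, 2.9, 51.6]
opening: 0.568
```

{"op": "arm_command", "data": {"plan": [{"translation": [0, 0.04, 0.45], "twist": 0, "gripper": 0.3}, {"translation": [0, 0.04, 0.45], "twist": 0, "gripper": 0.3}, {"translation": [0, 0.04, 0.45], "twist": 0, "gripper": 0.3}, {"translation": [0, 0.04, 0.45], "twist": 0, "gripper": 0.3}, {"translation": [0, 0.04, 0.45], "twist": 0, "gripper": 0.3}]}}

```text
clock: 18.83
eef_pos: [537.8, -116.5, 86.4]
tcp_rot: [3.125, 0.006, -1.667]
contact_force: [-20.4, 3.4, 56.0]
opening: 0.569
```

Run:
```python
from h import *
im=grab_frame("wrist"); crop(im,"w21.png",170,70,410,330,3)
im=grab_frame("scene"); crop(im,"sc21.png",180,130,320,270,5)
go(537.7,-116.2,86.4,-1.667)
```

```text
clk 18.93 pos [ 537.7 -116.4   86.3] rot [ 3.125  0.006 -1.667] F [-19.6   4.5  54.7] op 0.570
shift cm [-0.02  0.01 -0.01] twist 0.000
```

View pics/w21.png

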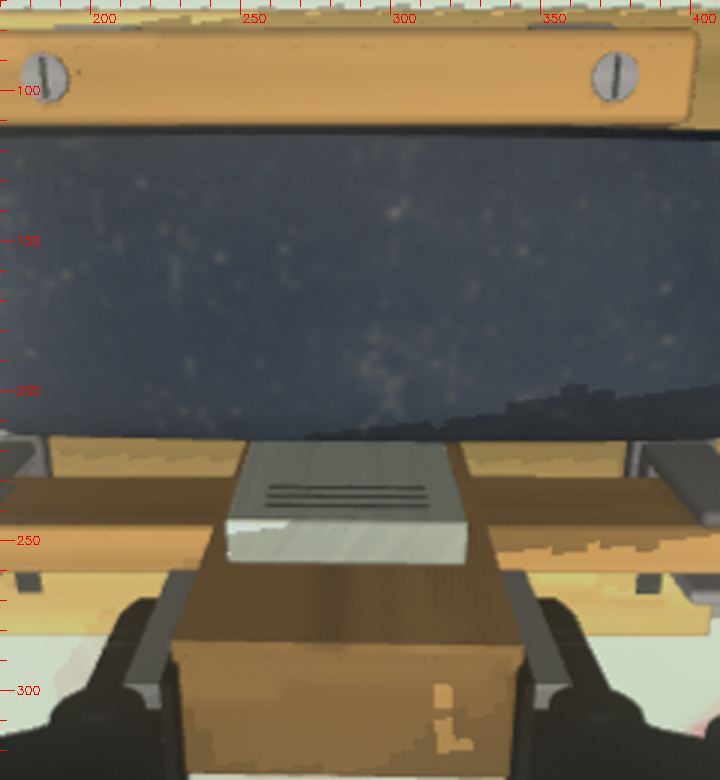

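View pics/sc21.png

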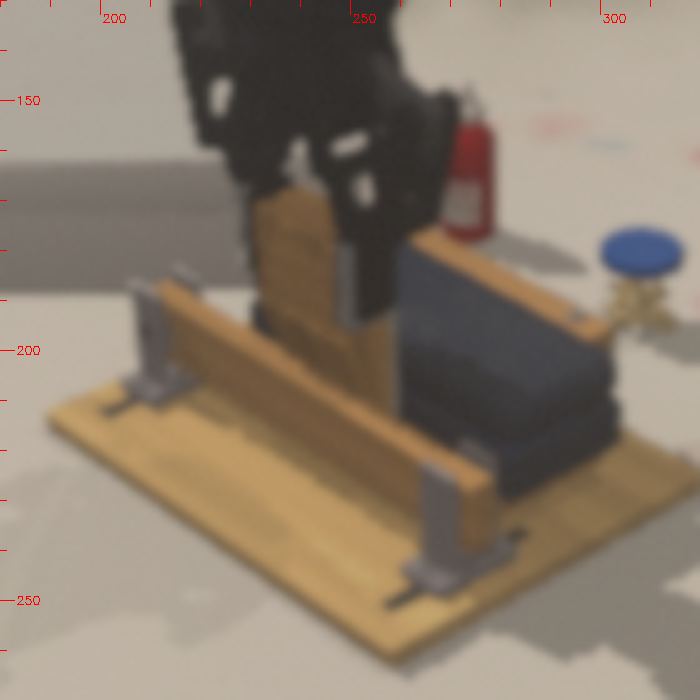

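Run:
```python
from h import *
print(job.sign_off()); go(537.7,-116.4,86.4,-1.667)
```

```text
the job is handed in; nothing more can be done
None
the job is handed in; nothing more can be done
```

The case is wedged in the jig and the job is handed in, at about 19 s on the clock. The gripper is still holding the wedge at 120 N.

- **Bar:** I swung it down first. The fingertips met it at z = 54.8 mm with 12 N, against a closed height of 55 mm. It stayed in the catch in every later picture.
- **Plate:** I measured a gap of about 21.5 mm, which calls for one plate. I stood the wide plate upright on the board between the bar and the case.
- **Wedge:** It went in thin end down, with the upright face to the plate and the sloped face to the bar. By arm height, the thin end is about 30 mm below the bar's top and 15 mm above the board.
- **Tightness:** In the last two moves the push rose from 41 to 56 N and the wedge sank only about 0.2 mm. The last reading was 55 N, and the wedge had not slipped in the fingers.

**Checks that disagreed:**
- The wedge sits about 4 mm deeper than my gap measurement predicts. That fits a gap nearer 22.8 mm, or some give in the parts or the grip.
- The wrist camera appeared to sit about 4 mm higher than its calibration in most fits.
- The tool ended about 1° off vertical, roughly as it was when it gripped the wedge.

I could not see the case touching the end stop. I infer it from the forces and from the wedge no longer moving.

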